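# Make up the posting kit and the stand's fittings kit at the desk

### The arm

A 7-joint arm with a two-finger parallel gripper is mounted at the origin on the work surface. World frame = base frame: x ahead of the robot, y to its left, z up, the work surface at z = 0. Lengths are in m, angles in rad, forces in N, time in s.
With the tool pointing down it reaches from about 0.4 to 0.85 m from the base axis. Payload 10.4 kg.
Tool frame: the origin (TCP) lies at the very end of the fingers, on their centre line; the grasp point (between the pads) lies 19 mm behind it; z points along the fingers, y is the line along which they close (so a half turn about z gives the same grasp; the last joint's range is limited). The gripper opens to 85 mm and grips with 20 to 120 N. Pads are 22 mm wide; open, the fingers measure 114 mm over their backs; the gripper's body (76 mm by 85 mm) begins 54 mm behind the grasp point. The pads swing forward as they close: fully open they stand 13 mm farther back than shut.
Start: joints at [-1.261, 0.332, -0.065, 1.46, 0.022, 1.35, -0.088], TCP at [0.204, 0.591, 0.231] pointing down, gripper open.
Joint ranges: [-2.6, 2.6], [-0.5, 2.12], [-1.47, 1.34], [0.16, 2.42], [-1.27, 4.41], [0.06, 2.06], [-2.6, 2.6]. Speed limits (rad/s): [2.22, 2.22, 2.79, 2.79, 3.14, 3.14, 3.14].

### API

Orientations are given as a unit quaternion [x, y, z, w].
In Python, from workcell import manip, optics gives the robot as it stands.
- The arm moves only by the tool jog_arm, never from a script. Its arguments are lists of equal length, an entry for each row: "dr": the turn, a rotation vector about the tool's x, y, z normalised to -1 to 1, where 1 is 4 degrees, a list of three; "translation": the shift along the tool's x, y, z normalised to -1 to 1, where 1 is 0.025 m, a list of three; "jaw": the opening, from 0 (shut) to 1 (fully open). A call has 1 to 10 rows; each row shifts and turns the commanded pose from where the row before left it, along the tool's axes as they then stand; what a row does not reach is not made up. A row lasts 1/10 s, in which the tool goes at most 50 mm and 8.59 degrees, less where a joint would pass 70% of its speed; a pose out of reach is approached as far as the arm can. A call with a number of a shift or a turn outside -1 to 1 is refused whole. A call with a gripper value outside its range is refused whole. The fingers move at their own pace and stop on an object; "squeeze" is the grip in N (left out, the last holds). Time passes only in rows, so rows that do not move let the fingers close. It gives the time, the measured TCP pose, the force, the opening and the grip force at its end, in the units of the state.
- manip.get_obs(): the state, without advancing time (a new reading comes with each control period).
- optics.camera(name): name is "scene" or "side" or "wrist"; returns a dict with "color" (420x560x3 uint8, red, green, blue), "mtx" (3x3 intrinsics, pixels), "R" (3x3) and "t" (3): a world point X has camera coordinates R X + t. Camera axes: x right, y down, z forward; pixel columns grow to the right and rows downward; lengths in m; the calibration is good to about 2 mm. The wrist camera is an equidistant fisheye: a pixel r from the principal point sees the ray r / f radians off the axis. A picture is of the moment at which its call begins. There is no depth.
- manip.hand_in(): hands the job in; it is judged then, once.
The state is a dict: "clock": time; "joint_pos": joint angles; "joint_velocities": joint speeds; "tau": joint torques, N m; "position": TCP position; "ee_rot": TCP orientation; "ft_force": force on the tool from outside, world axes, zero at the start; "torque": the same for the moment, N m; "grip_width": opening from 0.0 (shut) to 1.0 (fully open); "grasp_force": force on a finger pad.
Only numpy, scipy, OpenCV 4.12 (cv2) and the standard library are available. Lean on these libraries where they do the work, as an engineer would, in place of code of your own. Each camera call takes 0.05 s, during which the arm holds its last target. There are 200 camera calls.

### The job

Take the tape stand apart - wing nut, then spacer, then tape roll, each put away before the next is taken - with the nut and the spacer going into the two-compartment tray, one to a compartment. The three-compartment tray gets the roll in the middle and the hand stamp and the stapler at the ends, one each, either way round. Lay everything flat on its compartment floor, the same way up as now, and leave the alarm clock and the mouse where they are.

Things in the scene. Friction and masses are not known exactly. Their poses are not given: they have to be found in the camera images.
- nut: Loose steel wing nut, first (topmost) on the stand's stud, plain bore (no thread: it lifts straight off). Hub 26 mm diameter, 18 mm high, bore 16 mm; two wings 8 mm thick, spanning 56 mm tip to tip along its x axis, from 10 to 28 mm high. Origin: centre of its underside; z up.
- spacer: Loose black plastic spacer collar under the nut, 44 mm diameter, 22 mm high, bore 17 mm. Lifts straight off the stud. Origin: centre of its underside; z up.
- roll: Loose tan roll of packing tape under the spacer, lying flat on the stand's base: 64 mm diameter, 32 mm high, bore 22 mm. Lifts straight off the stud. Origin: centre of its underside; z up.
- stamp: Loose hand stamp standing on the desk: pale wooden foot 52 (x) by 36 (y) by 16 mm, and above it a round wooden grip 26 mm in diameter from 40 to 72 mm high. Origin: centre of its underside; z up.
- stapler: Loose mini stapler, aluminium arm over a black base, standing on its base: 68 mm long (x), 26 mm wide (y), 41 mm high; the top arm spans 26 to 41 mm high. Origin: centre of its underside; z up.
- stand: Fixed tape stand: round dark steel base 90 mm in diameter, 12 mm thick, with an upright plain steel stud 12 mm in diameter whose top is 86 mm above the desk. The roll, spacer and nut are stacked on it, bottom to top. Origin: centre of the base's underside, on the desk; z up.
- tray_three: Fixed grey tray, 94 (x) by 272 (y) mm, three square compartments in a row along its y axis, each 84 by 84 mm inside, centred at x = 0 and y = -89, 0 and +89 mm in its frame. Floor 4 mm thick; walls and dividers 5 mm thick, tops 14 mm above the desk. Origin: centre of its underside, on the desk; z up.
- tray_two: Fixed grey tray, 94 (x) by 183 (y) mm, two square compartments in a row along its y axis, each 84 by 84 mm inside, centred at x = 0 and y = -44.5 and +44.5 mm in its frame. Floor 4 mm thick; walls and divider 5 mm thick, tops 14 mm above the desk. Origin: centre of its underside, on the desk; z up.
- clock: Loose white twin-bell alarm clock, bystander: drum 68 mm in diameter and 40 mm deep (x), about 104 mm high with its carrying loop. Origin: centre of its underside; z up. To be left in place.
- mouse: Loose black computer mouse, bystander: about 92 (x) by 56 (y) by 34 mm. Origin: on its underside, 17 mm from its middle towards its -x end; z up. To be left in place.
There are look-alikes about, which are no part of the job. What is meant by the spacer is not orange or red, and is the smaller of those in its own colour.

How it is judged:
On the way, in this order (a step that is already met when the one before it is completed fails the run):
1. the wing nut lies in a compartment of the two-compartment tray while spacer and roll are still on the stand (((x of nut in the frame of tray_two between -0.03 and 0.03 m and y of nut in the frame of tray_two between -0.0745 and -0.0145 m and z of nut in the frame of tray_two between 0 and 0.008 m and angle between nut's own z axis and vertical below 0.12 rad) or (x of nut in the frame of tray_two between -0.03 and 0.03 m and y of nut in the frame of tray_two between 0.0145 and 0.0745 m and z of nut in the frame of tray_two between 0 and 0.008 m and angle between nut's own z axis and vertical below 0.12 rad)) and linear speed of nut below 0.02 m/s and horizontal distance between each of spacer, roll and stand below 0.012 m and height (world z) of spacer below 0.055 m), for 0.2 s.
2. the spacer lies in the tray's other compartment while the roll is still on the stand ((((x of nut in the frame of tray_two between -0.03 and 0.03 m and y of nut in the frame of tray_two between 0.0145 and 0.0745 m and z of nut in the frame of tray_two between 0 and 0.008 m and angle between nut's own z axis and vertical below 0.12 rad) and (x of spacer in the frame of tray_two between -0.03 and 0.03 m and y of spacer in the frame of tray_two between -0.0745 and -0.0145 m and z of spacer in the frame of tray_two between 0 and 0.008 m and angle between spacer's own z axis and vertical below 0.12 rad)) or ((x of nut in the frame of tray_two between -0.03 and 0.03 m and y of nut in the frame of tray_two between -0.0745 and -0.0145 m and z of nut in the frame of tray_two between 0 and 0.008 m and angle between nut's own z axis and vertical below 0.12 rad) and (x of spacer in the frame of tray_two between -0.03 and 0.03 m and y of spacer in the frame of tray_two between 0.0145 and 0.0745 m and z of spacer in the frame of tray_two between 0 and 0.008 m and angle between spacer's own z axis and vertical below 0.12 rad))) and linear speed of spacer below 0.02 m/s and horizontal distance between roll and stand below 0.012 m and height (world z) of roll below 0.022 m), for 0.2 s.
3. the roll lies in the middle compartment of the three-compartment tray (x of roll in the frame of tray_three between -0.03 and 0.03 m and y of roll in the frame of tray_three between -0.03 and 0.03 m and z of roll in the frame of tray_three between 0 and 0.008 m and angle between roll's own z axis and vertical below 0.12 rad and linear speed of roll below 0.02 m/s), for 0.2 s.
At the end, for the whole second after the job is handed in: Nut and spacer one per compartment of tray_two; roll in the middle, stamp and stapler at the ends of tray_three. Each origin within 4 mm of the floor's height and 30 mm of the compartment centre in x and y, tilt under 0.12 rad, at rest; clock and mouse within 20 mm of their starts (all of step 3 and (((x of stamp in the frame of tray_three between -0.03 and 0.03 m and y of stamp in the frame of tray_three between 0.059 and 0.119 m and z of stamp in the frame of tray_three between 0 and 0.008 m and angle between stamp's own z axis and vertical below 0.12 rad) and (x of stapler in the frame of tray_three between -0.03 and 0.03 m and y of stapler in the frame of tray_three between -0.119 and -0.059 m and z of stapler in the frame of tray_three between 0 and 0.008 m and angle between stapler's own z axis and vertical below 0.12 rad)) or ((x of stamp in the frame of tray_three between -0.03 and 0.03 m and y of stamp in the frame of tray_three between -0.119 and -0.059 m and z of stamp in the frame of tray_three between 0 and 0.008 m and angle between stamp's own z axis and vertical below 0.12 rad) and (x of stapler in the frame of tray_three between -0.03 and 0.03 m and y of stapler in the frame of tray_three between 0.059 and 0.119 m and z of stapler in the frame of tray_three between 0 and 0.008 m and angle between stapler's own z axis and vertical below 0.12 rad))) and (((x of nut in the frame of tray_two between -0.03 and 0.03 m and y of nut in the frame of tray_two between 0.0145 and 0.0745 m and z of nut in the frame of tray_two between 0 and 0.008 m and angle between nut's own z axis and vertical below 0.12 rad) and (x of spacer in the frame of tray_two between -0.03 and 0.03 m and y of spacer in the frame of tray_two between -0.0745 and -0.0145 m and z of spacer in the frame of tray_two between 0 and 0.008 m and angle between spacer's own z axis and vertical below 0.12 rad)) or ((x of nut in the frame of tray_two between -0.03 and 0.03 m and y of nut in the frame of tray_two between -0.0745 and -0.0145 m and z of nut in the frame of tray_two between 0 and 0.008 m and angle between nut's own z axis and vertical below 0.12 rad) and (x of spacer in the frame of tray_two between -0.03 and 0.03 m and y of spacer in the frame of tray_two between 0.0145 and 0.0745 m and z of spacer in the frame of tray_two between 0 and 0.008 m and angle between spacer's own z axis and vertical below 0.12 rad))) and linear speed of each of nut, spacer, stamp, stapler below 0.02 m/s and distance of each of clock, mouse from where it was at the start of the episode below 0.02 m); the robot touches nothing.
It fails at once if the clock is displaced by more than 20 mm or tipped (distance of clock from where it was at the start of the episode above 0.02 m or angle between clock's own z axis and vertical above 0.3 rad).
It fails at once if the mouse is displaced by more than 20 mm or tipped (distance of mouse from where it was at the start of the episode above 0.02 m or angle between mouse's own z axis and vertical above 0.3 rad).
It also fails if it takes over 128 s, if anything falls off the work surface, if the arm or the gripper's body presses on something with over 40 N, if the wrist force passes 120 N, or if a joint passes its speed limit or range.

## Working session

There is one attempt and no reset: what is moved stays moved. The work goes in short steps, Python scripts to look and compute and a tool call to move; the robot and the scene stay as the last step left them, time stands still between calls to the robot, and variables do not carry over. Pictures are saved under pics/ and viewed, at most 14 in all, crops included, and the job is handed in when it is done.

Besides the shell and the picture viewer there is one more tool, called after "Request:" in YAML: its name, and indented under it one key for each argument. jog_arm: Moves the arm, as the interface text tells. Scaled input: -1 to 1 covers 0.025 m each way for a shift and 4 degrees each way for a turn. Its arguments: {"type":"object","properties":{"dr":{"type":"array","items":{"type":"array","items":{"type":"number"}}},"translation":{"type":"array","items":{"type":"array","items":{"type":"number"}}},"jaw":{"type":"array","items":{"type":"number"}},"squeeze":{"type":"number"}},"required":["dr","translation","jaw"]}

```bash
ls; mkdir -p pics
cat > h.py <<'E'
import numpy as np, cv2
from workcell import manip, optics
def save(n,c): cv2.imwrite(f'pics/{n}.png', cv2.cvtColor(c['color'],cv2.COLOR_RGB2BGR)); np.savez(f'pics/{n}.npz',**c)
def load(n): return dict(np.load(f'pics/{n}.npz'))
def ray(c,u,v,fish=False):
    K=c['mtx']; x=(u-K[0,2])/K[0,0]; y=(v-K[1,2])/K[1,1]
    if fish:
        r=np.hypot(x,y); s=np.sin(r)/r if r>1e-9 else 1.; d=np.array([x*s,y*s,np.cos(r)])
    else: d=np.array([x,y,1.])
    R=c['R']; return -R.T@c['t'], R.T@d/np.linalg.norm(d)
def onz(c,u,v,z,fish=False):
    o,d=ray(c,u,v,fish); return o+d*(z-o[2])/d[2]
def tri(rs):
    A=np.zeros((3,3));b=np.zeros(3)
    for o,d in rs: P=np.eye(3)-np.outer(d,d); A+=P;b+=P@o
    X=np.linalg.solve(A,b); return X,[np.linalg.norm(np.cross(X-o,d)) for o,d in rs]
def proj(c,X,fish=False):
    p=c['R']@np.asarray(X,float)+c['t']; K=c['mtx']
    if fish:
        r=np.hypot(p[0],p[1]); th=np.arctan2(r,p[2]); q=p[:2]/r*th
    else: q=p[:2]/p[2]
    return K[0,0]*q[0]+K[0,2],K[1,1]*q[1]+K[1,2]
E
python3 - <<'E'
from h import *
o=manip.get_obs(); print(o)
for n in ['scene','side','wrist']:
    c=optics.camera(n); save(n+'0',c); print(n,c['mtx'].tolist(),(-c['R'].T@c['t']).round(3),c['R'][2].round(2))
a=[cv2.imread(f'pics/{n}0.png') for n in ['scene','side']]
E
```

```text
pics
{'clock': 0.0, 'joint_pos': array([-1.26058819,  0.33285392, -0.06470935,  1.46092832,  0.02161348,
        1.34989021, -0.0884928 ]), 'joint_velocities': array([ 0.00133737,  0.00229634, -0.00069828, -0.00032014, -0.00014566,
       -0.0006032 , -0.00166232]), 'tau': array([-6.95642138e-04, -6.25444293e+01,  4.86943207e-02, -3.91607630e+01,
        1.62016251e-02,  9.52666509e-03,  1.63670848e-05]), 'position': array([0.20407039, 0.5903582 , 0.23053337]), 'ee_rot': array([ 1.65617544e-01,  9.86189815e-01, -6.87454768e-04, -7.79531667e-05]), 'ft_force': array([ 0.60057402,  0.591636  , -0.01149917]), 'torque': array([ 0.00150925, -0.02037282,  0.0562916 ]), 'grasp_force': 0.0, 'grip_width': 0.9974793700028295}
scene [[384.73086330626427, 0.0, 277.6136498533606], [0.0, 384.73086330626427, 208.53597302956973], [0.0, 0.0, 1.0]] [0.771 0.622 0.62 ] [-0.41 -0.62 -0.67]
side [[520.5211902235292, 0.0, 287.0351200167456], [0.0, 520.5211902235292, 210.569375829469], [0.0, 0.0, 1.0]] [-0.007  0.922  0.868] [ 0.35 -0.67 -0.66]
wrist [[325.19226210127806, 0.0, 281.7480308000441], [0.0, 325.19226210127806, 207.14438458143306], [0.0, 0.0, 1.0]] [0.142 0.612 0.375] [ 0.25 -0.09 -0.96]
```

View pics/scene0.png

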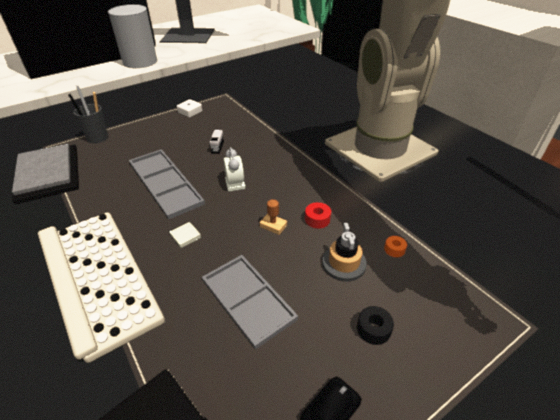

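View pics/side0.png

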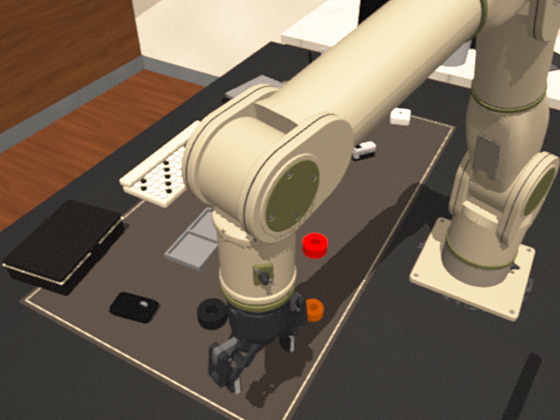

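The scene view shows the stand at about (345,258), with the wing nut at (348,238), a black collar at (347,245) and the tan roll under it. The rings that could be mistaken for the spacer are:
- a loose large black ring at (376,325)
- a red ring at (318,214)
- an orange ring at (396,246)

The smaller black one, the collar on the stand at (347,245), fits the description. The stamp is at (273,218), the stapler at (216,140), the clock at (235,170) and the mouse at (333,400). Tray_two is around (250,298) and tray_three around (166,182). In the side view the arm hides the stand.

Run:
```python
from h import *
c=load('scene0')
P={'t2':[(237,257),(296,320),(256,341),(203,291)],'t3':[(158,150),(203,203),(172,215),(129,161)]}
for k,v in P.items():
    q=np.array([onz(c,*p,.014)[:2] for p in v]); print(k,q.round(3).tolist(),'ctr',q.mean(0).round(3),'sides',[round(np.linalg.norm(q[i]-q[i-1]),3) for i in range(4)])
for k,u,v,z in [('stand',345,262,.012),('nut',348,240,.085),('spacerTop',347,243,.066),('rollTop',347,248,.044),('stampTop',272,204,.072),('stampfoot',273,225,.016),('stapler',216,140,.035),('clock',235,185,.0),('red',318,214,.02),('orange',396,246,.02),('black',376,323,.02),('mouse',333,402,.02)]:
    print(k,onz(c,u,v,z).round(3))
im=cv2.imread('pics/scene0.png')
a=cv2.resize(im[195:285,295:415],None,fx=5,fy=5,interpolation=cv2.INTER_CUBIC); cv2.imwrite('pics/crop1.png',a)
w=cv2.imread('pics/wrist0.png'); s=cv2.resize(im[110:250,120:310],None,fx=2.9,fy=2.9,interpolation=cv2.INTER_CUBIC)
s=s[:,:551]; 
cv2.imwrite('pics/crop2.png',s)
```

```text
t2 [[0.551, 0.137], [0.537, 0.325], [0.617, 0.319], [0.646, 0.174]] ctr [0.588 0.239] sides [np.float64(0.103), np.float64(0.189), np.float64(0.08), np.float64(0.148)]
t3 [[0.538, -0.341], [0.534, -0.058], [0.612, -0.061], [0.623, -0.335]] ctr [ 0.577 -0.199] sides [np.float64(0.086), np.float64(0.283), np.float64(0.078), np.float64(0.274)]
stand [0.375 0.272 0.012]
nut [0.382 0.277 0.085]
spacerTop [0.375 0.269 0.066]
rollTop [0.368 0.266 0.044]
stampTop [0.435 0.095 0.072]
stampfoot [0.438 0.102 0.016]
stapler [ 0.391 -0.262  0.035]
clock [ 0.428 -0.091  0.   ]
red [0.336 0.134 0.02 ]
orange [0.263 0.305 0.02 ]
black [0.428 0.412 0.02 ]
mouse [0.576 0.471 0.02 ]
```

View pics/wrist0.png

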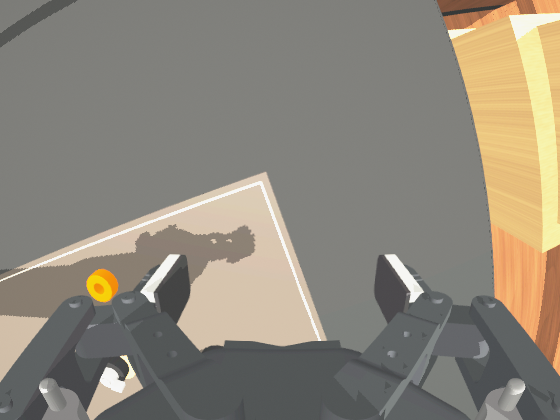

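View pics/crop1.png

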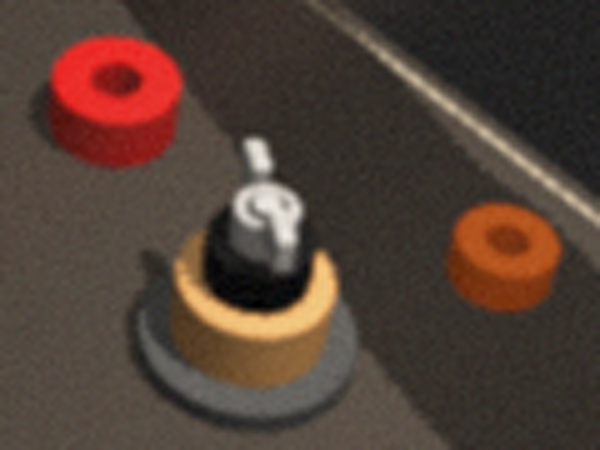

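The crop confirms the choice: bright wing nut, black collar directly under it, tan roll, dark round base. I'll move over the stand.

Request:
jog_arm:
  dr:
    - [0,0,0]
    - [0,0,0]
    - [0,0,0]
    - [0,0,0]
    - [0,0,0]
    - [0,0,0]
    - [0,0,0]
    - [0,0,0]
    - [0,0,0]
    - [0,0,0]
  translation:
    - [-0.5,-0.5,-0.2]
    - [-1,-0.9,-0.2]
    - [-1,-0.9,-0.2]
    - [-1,-0.9,-0.2]
    - [-1,-0.9,-0.2]
    - [-1,-0.9,0]
    - [-1,-0.9,0]
    - [-1,-0.9,0]
    - [-1,-0.9,0]
    - [-0.5,-0.5,0]
  jaw: [1,1,1,1,1,1,1,1,1,1]

```text
clock: 1.15
position: [0.3515, 0.3199, 0.2566]
ee_rot: [0.168, 0.986, 0.0, 0.0]
ft_force: [0.6, 0.3, 0.3]
grip_width: 1.001
grasp_force: 0.0
```

Run:
```python
from h import *
for n in ['scene','side','wrist']: save(n+'1',optics.camera(n))
o=manip.get_obs(); print(o['clock'],o['position'],o['ee_rot'],o['joint_pos'].round(2))
c=load('scene0')
a=onz(c,346.6,226,.09);b=onz(c,352,243,.09);print('wings',a,b)
w=cv2.imread('pics/wrist1.png');s=cv2.imread('pics/side1.png')
cv2.imwrite('pics/both1.png',cv2.resize(np.hstack([w,s]),(800,300),interpolation=cv2.INTER_AREA))
```

```text
1.3 [0.35039806 0.32209795 0.25665909] [1.66987602e-01 9.85958917e-01 3.92200192e-04 4.03423158e-05] [-0.96 -0.02  0.12  1.81  0.    1.35  0.39]
wings [0.36225898 0.2503175  0.09      ] [0.38433612 0.29007883 0.09      ]
```

View pics/wrist1.png

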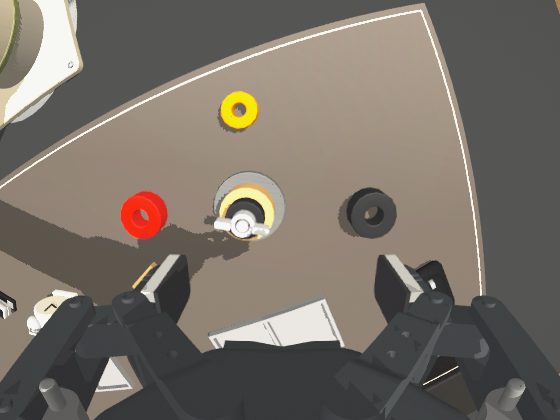

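The wrist view shows the nut hub at about (242,226), with wings from (218,224) to (268,232). The stand base is centred near (249,205), and the red, yellow-lit orange and big black rings lie around it. Triangulating now.

```bash
cat >> h.py <<'E'
def tool():
    from scipy.spatial.transform import Rotation as Rn
    o=manip.get_obs(); return o['position'],Rn.from_quat(o['ee_rot']).as_matrix()
def go(target,yaw=None):
    p,R=tool(); d=(R.T@(np.asarray(target)-p))/.025
    print('pos',p.round(4),'yaw_y',round(np.degrees(np.arctan2(R[1,1],R[0,1])),1),'tilt',np.degrees(np.arccos(-R[2,2])).round(2),'units',d.round(2))
    if yaw is not None:
        cur=np.degrees(np.arctan2(R[1,1],R[0,1])); e=(yaw-cur+90)%180-90; print('turn z units',round(-e/4,2))
E
python3 - <<'E'
from h import *
s=load('scene0'); w=load('wrist1'); sd=load('side1')
def comp(c,f,roi):
    hsv=cv2.cvtColor(c['color'],cv2.COLOR_RGB2HSV); m=f(hsv).astype(np.uint8)
    u0,v0,u1,v1=roi; z=np.zeros_like(m); z[v0:v1,u0:u1]=m[v0:v1,u0:u1]
    n,l,st,ce=cv2.connectedComponentsWithStats(z); i=1+np.argmax(st[1:,4]); return (l==i),st[i],ce[i]
nutf=lambda h:(h[...,1]<50)&(h[...,2]>170)
for nm,c,roi in [('s',s,(335,215,365,250)),('w',w,(205,205,280,245))]:
    th=nutf if nm=='w' else (lambda h:(h[...,1]<70)&(h[...,2]>100))
    m,st,ce=comp(c,th,roi); print(nm,st,ce.round(1))
    ys,xs=np.nonzero(m); r=cv2.fitEllipse(np.c_[xs,ys].astype(np.float32)); print(r)
# triangulate hub
print('hub',tri([ray(s,348.6,236),ray(w,242,226,True)]))
print('wingL',tri([ray(s,346.6,225),ray(w,268,232,True)]), tri([ray(s,346.6,225),ray(w,218,224,True)]))
for z in (.012,): print('base', onz(w,249,205,z,True), onz(s,345,262,z))
print('hubw',onz(w,242,226,.084,True),'hubs',onz(s,348.6,236,.084))
print('wings wrist', onz(w,218,224,.094,True),onz(w,268,232,.094,True))
im=cv2.imread('pics/side1.png'); x=cv2.imread('pics/scene1.png')
cv2.imwrite('pics/v1.png',np.hstack([cv2.resize(im,(400,300)),cv2.resize(x,(400,300))]))
wi=cv2.imread('pics/wrist1.png'); cv2.imwrite('pics/v2.png',cv2.resize(wi[165:250,190:300],None,fx=6,fy=6,interpolation=cv2.INTER_CUBIC))
E
```

```text
s [341 222  15  27 188] [348.3 235.2]
((348.064453125, 235.1327362060547), (10.277499198913574, 21.267017364501953), 164.88729858398438)
w [ 214  205   66   34 1038] [247. 224.]
((251.6186065673828, 222.2024688720703), (23.89899444580078, 61.50139236450195), 81.49885559082031)
hub (array([0.37473377, 0.26931913, 0.08631634]), [np.float64(0.0010423000465989028), np.float64(0.0010423000465988842)])
wingL (array([0.38438355, 0.28594074, 0.12445023]), [np.float64(0.012691181215759137), np.float64(0.012691181215759212)]) (array([0.36280655, 0.24880813, 0.09299742]), [np.float64(0.0013627540194853195), np.float64(0.0013627540194852145)])
base [0.37286508 0.26927405 0.012     ] [0.37497193 0.27244844 0.012     ]
hubw [0.37584008 0.26778856 0.084     ] hubs [0.37286527 0.26891675 0.084     ]
wings wrist [0.36314638 0.24778105 0.094     ] [0.38762091 0.29254042 0.094     ]
```

View pics/v2.png

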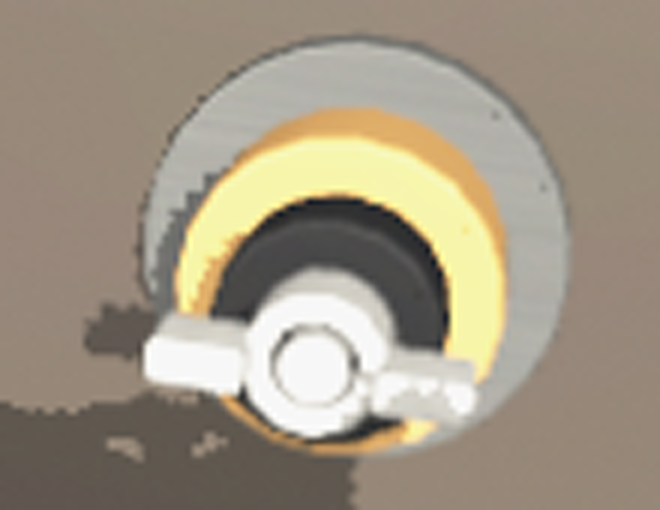

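View pics/v1.png

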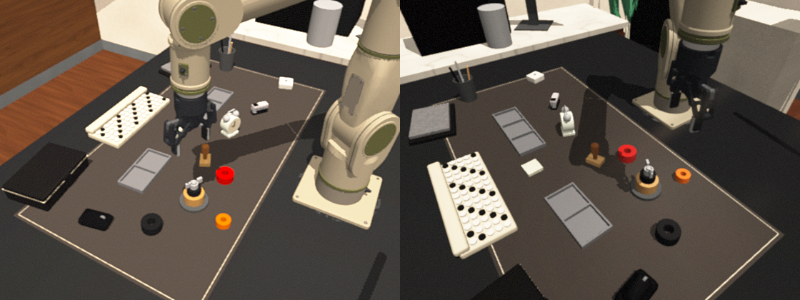

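Nut hub top measured at (0.375, 0.269, 0.086), which agrees with the stated 0.084. The wing direction is about 61°. I'll turn the fingers across the wings and descend partway.

Request:
jog_arm:
  dr:
    - [0,0,0]
    - [0,0,0]
    - [0,0,-1]
    - [0,0,-1]
    - [0,0,-1]
    - [0,0,-1]
    - [0,0,-1]
    - [0,0,-1]
    - [0,0,-1]
    - [0,0,-1]
  translation:
    - [-0.8,-0.85,0]
    - [-0.8,-0.85,0]
    - [0,0,0.4]
    - [0,0,0.4]
    - [0,0,0.4]
    - [0,0,0.4]
    - [0,0,0.4]
    - [0,0,0.4]
    - [0,0,0.4]
    - [0,0,0]
  jaw: [1,1,1,1,1,1,0.8,0.8,0.8,0.8]

```text
clock: 2.3
position: [0.3725, 0.2706, 0.185]
ee_rot: [-0.115, 0.993, -0.001, -0.001]
ft_force: [0.1, 0.4, 0.1]
grip_width: 0.804
grasp_force: 0.0
```

Request:
jog_arm:
  dr:
    - [0,0,-1]
    - [0,0,-1]
    - [0,0,-1]
    - [0,0,-1]
    - [0,0,-1]
    - [0,0,-1]
    - [0,0,-1]
    - [0,0,-1]
    - [0,0,-1]
    - [0,0,-1]
  translation:
    - [0,0,0]
    - [0,0,0]
    - [0,0,0]
    - [0,0,0]
    - [0,0,0]
    - [0,0,0]
    - [0,0,0]
    - [0,0,0]
    - [0,0,0]
    - [0,0,0]
  jaw: [0.8,0.8,0.8,0.8,0.8,0.8,0.8,0.8,0.8,0.8]

```text
clock: 3.3
position: [0.3731, 0.2712, 0.1863]
ee_rot: [-0.448, 0.894, 0.0, -0.0]
ft_force: [-0.4, 0.5, -0.5]
grip_width: 0.802
grasp_force: 0.0
```

Run:
```python
from h import *
go([.3747,.2690,.070],151); print(manip.get_obs()['joint_pos'].round(2))
S=load('scene1'); D=load('side1'); 
def gray(c):
    h=cv2.cvtColor(c['color'],cv2.COLOR_RGB2HSV).astype(int); return h
def blobs(c,m,a=60):
    n,l,st,ce=cv2.connectedComponentsWithStats(m.astype(np.uint8)); return [(l==i,st[i],ce[i]) for i in range(1,n) if st[i,4]>=a]
# desk colour / tray colour samples
for nm,c,pts in [('scene',S,[(250,298),(225,285),(166,180),(300,300),(200,240),(416,209),(555-139,165)]),('side',D,[(210,235),(195,250),(305,140),(250,330)])]:
    print(nm,[c['color'][v-1:v+2,u-1:u+2].reshape(-1,3).mean(0).astype(int).tolist() for u,v in pts])
```

```text
pos [0.3731 0.2712 0.1863] yaw_y 143.2 tilt 0.02 units [ 0.03 -0.11  4.65]
turn z units -1.95
[-0.91 -0.    0.18  1.95  0.    1.2   1.77]
scene [[120, 116, 112], [151, 145, 141], [149, 143, 140], [86, 76, 67], [75, 66, 57], [34, 32, 32], [34, 31, 28]]
side [[183, 174, 168], [182, 173, 167], [174, 165, 159], [103, 89, 79]]
```

Request:
jog_arm:
  dr:
    - [0,0,-1]
    - [0,0,-1]
    - [0,0,0]
    - [0,0,0]
    - [0,0,0]
    - [0,0,0]
    - [0,0,0]
    - [0,0,0]
  translation:
    - [0,0,0]
    - [0,0,0]
    - [0,-0.1,0.8]
    - [0,0,0.9]
    - [0,0,0.9]
    - [0,0,0.9]
    - [0,0,0.8]
    - [0,0,0.4]
  jaw: [0.7,0.7,0.6,0.6,0.6,0.6,0.6,0.6]

```text
clock: 4.1
position: [0.3747, 0.2693, 0.0673]
ee_rot: [-0.508, 0.862, -0.0, -0.001]
ft_force: [-0.0, 0.5, -0.0]
grip_width: 0.603
grasp_force: 0.0
```

Request:
jog_arm:
  dr:
    - [0,0,0]
    - [0,0,0]
    - [0,0,0]
    - [0,0,0]
    - [0,0,0]
    - [0,0,0]
    - [0,0,0]
    - [0,0,0]
  translation:
    - [0,0,0]
    - [0,0,0]
    - [0,0,0]
    - [0,0,0]
    - [0,0,0]
    - [0,0,0]
    - [0,0,0]
    - [0,0,0]
  jaw: [0.6,0.2,0.2,0.2,0.2,0.2,0.2,0.2]
  squeeze: 40

```text
clock: 4.9
position: [0.3765, 0.2698, 0.07]
ee_rot: [-0.507, 0.862, 0.0, 0.001]
ft_force: [-1.1, -0.4, 6.4]
grip_width: 0.282
grasp_force: 39.9
```

Run:
```python
from h import *
go([.3747,.2690,.070],151)
S=load('scene1'); D=load('side1')
def quad(c,roi,lo,fish=False):
    g=c['color'].astype(int); s=g.max(2)-g.min(2); m=((g.mean(2)>lo)).astype(np.uint8)
    z=np.zeros_like(m);u0,v0,u1,v1=roi;z[v0:v1,u0:u1]=m[v0:v1,u0:u1]
    z=cv2.morphologyEx(z,cv2.MORPH_CLOSE,np.ones((9,9)));z=cv2.morphologyEx(z,cv2.MORPH_OPEN,np.ones((5,5)))
    cs,_=cv2.findContours(z,cv2.RETR_EXTERNAL,cv2.CHAIN_APPROX_NONE); k=max(cs,key=cv2.contourArea)
    h=cv2.convexHull(k); 
    for e in np.arange(.01,.1,.003):
        q=cv2.approxPolyDP(h,e*cv2.arcLength(h,True),True)
        if len(q)<=4: break
    return q.reshape(-1,2),cv2.contourArea(k)
Q={}
for nm,c,roi,lo in [('scene t2',S,(195,245,310,350),98),('scene t3',S,(120,143,208,222),98),('side t2',D,(160,200,245,275),130),('side t3',D,(285,115,335,160),130)]:
    q,a=quad(c,roi,lo); Q[nm]=q
    w=np.array([onz(c,*p,.014)[:2] for p in q]); print(nm,q.tolist(),a,w.round(3).tolist(),w.mean(0).round(3),[round(float(np.linalg.norm(w[i]-w[i-1])),3) for i in range(len(w))])
```

```text
pos [0.3765 0.2698 0.07  ] yaw_y 150.9 tilt 0.13 units [ 0.06  0.05 -0.  ]
turn z units -0.02
scene t2 [[238, 256], [295, 313], [258, 343], [204, 280]] 4091.0 [[0.548, 0.136], [0.53, 0.312], [0.617, 0.324], [0.633, 0.152]] [0.582 0.231] [0.087, 0.178, 0.087, 0.173]
scene t3 [[131, 159], [162, 150], [201, 201], [166, 213]] 2321.5 [[0.616, -0.341], [0.528, -0.334], [0.534, -0.068], [0.62, -0.075]] [ 0.575 -0.205] [0.266, 0.088, 0.267, 0.087]
side t2 [[237, 217], [199, 266], [167, 255], [206, 208]] 2102.0 [[0.547, 0.139], [0.531, 0.317], [0.614, 0.325], [0.632, 0.148]] [0.581 0.232] [0.086, 0.179, 0.083, 0.178]
side t3 [[285, 115], [323, 128], [307, 151], [291, 137]] 654.5 [[0.677, -0.344], [0.54, -0.335], [0.526, -0.201], [0.601, -0.242]] [ 0.586 -0.28 ] [0.127, 0.138, 0.135, 0.085]
```

Nut held (40 N, about 24 mm opening). Tray_two centre is (0.582, 0.231) from both views. Lifting and carrying the nut to the near-y compartment at (0.586, 0.187).

Request:
jog_arm:
  dr:
    - [0,0,0]
    - [0,0,0]
    - [0,0,0]
    - [0,0,0]
    - [0,0,0]
    - [0,0,0]
    - [0,0,0]
    - [0,0,0]
    - [0,0,0]
    - [0,0,0]
  translation:
    - [0,0,-0.6]
    - [0,0,-1]
    - [0,0,-1]
    - [0,0,-1]
    - [0,-0.5,0]
    - [0,-1,0]
    - [-0.2,-1,0]
    - [-0.2,-1,0]
    - [-0.2,-1,0]
    - [-0.2,-1,0]
  jaw: [0.2,0.2,0.2,0.2,0.2,0.2,0.2,0.2,0.2,0.2]

```text
clock: 5.9
position: [0.507, 0.2188, 0.1584]
ee_rot: [-0.507, 0.862, -0.0, -0.0]
ft_force: [0.2, 0.5, -0.1]
grip_width: 0.275
grasp_force: 39.3
```

Request:
jog_arm:
  dr:
    - [0,0,0]
    - [0,0,0]
    - [0,0,0]
    - [0,0,0]
    - [0,0,0]
    - [0,0,0]
  translation:
    - [-0.2,-1,0]
    - [-0.2,-1,0]
    - [0,-0.9,0]
    - [0,-0.5,0]
    - [0,0,0]
    - [0,0,0]
  jaw: [0.2,0.2,0.2,0.2,0.2,0.2]

```text
clock: 6.5
position: [0.5844, 0.1875, 0.1585]
ee_rot: [-0.507, 0.862, 0.0, -0.0]
ft_force: [0.9, -0.4, -0.3]
grip_width: 0.277
grasp_force: 39.3
```

Run:
```python
from h import *
go([.5862,.1872,.010]); o=manip.get_obs(); print(o['grip_width'],o['grasp_force'],o['joint_pos'].round(2))
c=optics.camera('wrist'); save('wrist2',c)
cv2.imwrite('pics/wrist2.png',cv2.cvtColor(c['color'],cv2.COLOR_RGB2BGR))
```

```text
pos [0.5844 0.1875 0.1585] yaw_y 150.9 tilt 0.05 units [-0.03 -0.07  5.94]
0.27653940198302124 39.33861749712378 [-0.66  0.36  0.34  1.6  -0.13  1.2   2.35]
```

View pics/wrist2.png

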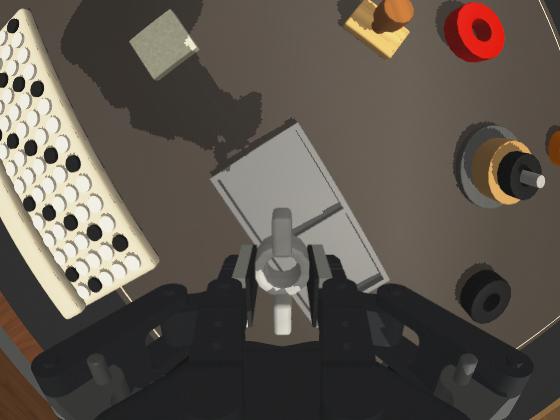

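The wrist view shows the nut held upright at (282,262). Tray_two has corners at (297,123), (211,178) and (388,281), and the divider end is near (341,206). Spacer and roll are still on the stand at (515,175). Cross-checking the tray from this view.

Run:
```python
from h import *
c=load('wrist2')
for p in [(297,123),(211,178),(388,281),(341,206)]: print(p,onz(c,*p,.014,True).round(4))
s=load('scene1');d=load('side1')
print('heights',[ (tri([ray(s,*a),ray(d,*b),ray(c,*w,True)])[0].round(4).tolist()) for a,b,w in [((238,256),(237,217),(297,123)),((204,280),(206,208),(211,178)),((295,313),(199,266),(388,281))]])
```

```text
(297, 123) [0.5414 0.1371 0.014 ]
(211, 178) [0.6334 0.142  0.014 ]
(388, 281) [0.5325 0.3207 0.014 ]
(341, 206) [0.5417 0.2233 0.014 ]
heights [[0.5453, 0.1371, 0.0141], [0.6341, 0.1444, 0.0086], [0.5318, 0.317, 0.0172]]
```

The tray checks out: 92 × 184 mm, top at about 0.014, yaw 3°. Lowering the nut.

Request:
jog_arm:
  dr:
    - [0,0,0]
    - [0,0,0]
    - [0,0,0]
    - [0,0,0]
    - [0,0,0]
    - [0,0,0]
    - [0,0,0]
    - [0,0,0]
    - [0,0,0]
  translation:
    - [0,0,0.7]
    - [0,0,1]
    - [0,0,1]
    - [0,0,1]
    - [0,0,1]
    - [0,0,0.6]
    - [0,0,0.4]
    - [0,0,0.2]
    - [0,0,0]
  jaw: [0.2,0.2,0.2,0.2,0.2,0.2,0.2,0.2,0.2]

```text
clock: 7.45
position: [0.585, 0.1874, 0.0114]
ee_rot: [-0.507, 0.862, 0.0, 0.0]
ft_force: [-0.6, 0.6, -0.2]
grip_width: 0.279
grasp_force: 39.3
```

Run:
```python
from h import *
go([.5862,.1872,.009]); o=manip.get_obs(); print(o['ft_force'])
```

```text
pos [0.585  0.1874 0.0114] yaw_y 150.9 tilt 0.01 units [-0.02 -0.05  0.1 ]
[-0.56876067  0.60112404 -0.23117074]
```

Request:
jog_arm:
  dr:
    - [0,0,0]
    - [0,0,0]
    - [0,0,0]
    - [0,0,0]
    - [0,0,0]
    - [0,0,0]
    - [0,0,0]
    - [0,0,0]
    - [0,0,0]
    - [0,0,0]
  translation:
    - [0,0,0.06]
    - [0,0,0.04]
    - [0,0,0]
    - [0,0,0]
    - [0,0,0]
    - [0,0,0]
    - [0,0,-0.6]
    - [0,0,-1]
    - [0,0,-1]
    - [0,0,-1]
  jaw: [0.2,0.2,0.4,0.5,0.55,0.55,0.55,0.55,0.6,0.7]

```text
clock: 8.45
position: [0.5852, 0.1871, 0.101]
ee_rot: [-0.507, 0.862, -0.0, 0.0]
ft_force: [0.2, 0.6, 0.7]
grip_width: 0.698
grasp_force: 0.0
```

Request:
jog_arm:
  dr:
    - [0,0,1]
    - [0,0,1]
    - [0,0,1]
    - [0,0,1]
    - [0,0,1]
    - [0,0,1]
    - [0,0,1]
    - [0,0,1]
    - [0,0,1]
    - [0,0,1]
  translation:
    - [0,0,-1]
    - [0,0,-1]
    - [0,0,-0.5]
    - [0,0,0]
    - [0,0,0]
    - [0,0,0]
    - [0,0,0]
    - [0,0,0]
    - [0,0,0]
    - [0,0,0]
  jaw: [0.8,0.8,0.8,0.8,0.8,0.8,0.8,0.8,0.8,0.8]

```text
clock: 9.45
position: [0.5851, 0.1871, 0.1626]
ee_rot: [-0.18, 0.984, 0.0, 0.0]
ft_force: [0.6, -0.2, -0.2]
grip_width: 0.801
grasp_force: 0.0
```

Request:
jog_arm:
  dr:
    - [0,0,1]
    - [0,0,1]
    - [0,0,1]
    - [0,0,1]
    - [0,0,1]
    - [0,0,0]
  translation:
    - [0,0,0]
    - [0,0,0]
    - [0,0,0]
    - [0,0,0]
    - [0,0,0]
    - [0,0,0]
  jaw: [0.8,0.8,0.8,0.8,0.8,0.8]

```text
clock: 10.05
position: [0.5851, 0.1872, 0.1624]
ee_rot: [-0.008, 1.0, 0.0, 0.0]
ft_force: [0.7, 1.1, -0.4]
grip_width: 0.804
grasp_force: 0.0
```

Run:
```python
from h import *
for n in ['scene','wrist','side']: save(n+'3',optics.camera(n))
a=cv2.imread('pics/wrist3.png'); b=cv2.imread('pics/scene3.png')
cv2.imwrite('pics/v3.png',np.hstack([cv2.resize(a,(400,300)),cv2.resize(b,(400,300))]))
go([.375,.270,.15],90); print(manip.get_obs()['joint_pos'].round(2))
```

```text
pos [0.5851 0.1872 0.1619] yaw_y 91.0 tilt 0.03 units [8.34 3.46 0.47]
turn z units 0.26
[-0.79  0.38  0.52  1.61 -0.2   1.21  1.36]
```

View pics/v3.png

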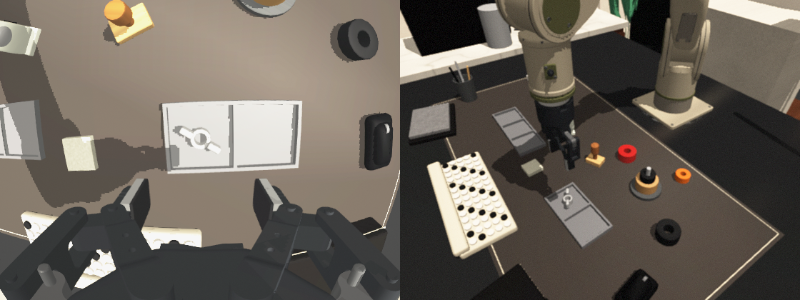

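Nut lies upright in its compartment at (200,137) in the left half. Next is the spacer.

Request:
jog_arm:
  dr:
    - [0,0,0]
    - [0,0,0]
    - [0,0,0]
    - [0,0,0]
    - [0,0,0]
    - [0,0,0]
    - [0,0,0]
    - [0,0,0]
    - [0,0,0]
    - [0,0,0]
  translation:
    - [0.5,0.2,0]
    - [1,0.4,0]
    - [1,0.4,0]
    - [1,0.4,0]
    - [1,0.4,0]
    - [1,0.4,0]
    - [1,0.4,0]
    - [1,0.4,0]
    - [0.84,0.46,0]
    - [0,0,0]
  jaw: [0.8,0.8,0.8,0.8,0.8,0.8,0.8,0.8,0.8,0.8]

```text
clock: 11.2
position: [0.372, 0.272, 0.1614]
ee_rot: [-0.011, 1.0, 0.001, -0.0]
ft_force: [-0.6, 0.7, 0.4]
grip_width: 0.801
grasp_force: 0.0
```

Run:
```python
from h import *
c=optics.camera('wrist'); save('wrist4',c); go([.374,.2695,.050])
print([proj(c,[.374,.2695,z],True) for z in (.012,.066,.086)])
# stud top: brightest small blob ; spacer dark disc
h=cv2.cvtColor(c['color'],cv2.COLOR_RGB2HSV).astype(int)
u,v=proj(c,[.374,.2695,.05],True); u,v=int(u),int(v)
m=np.zeros(h.shape[:2],np.uint8); m[v-60:v+60,u-60:u+60]=((h[...,0]>8)&(h[...,0]<32)&(h[...,1]>90)&(h[...,2]>120))[v-60:v+60,u-60:u+60]
cs,_=cv2.findContours(m,cv2.RETR_EXTERNAL,cv2.CHAIN_APPROX_NONE);k=max(cs,key=cv2.contourArea);(a,b),r=cv2.minEnclosingCircle(k);print('roll',a,b,r,onz(c,a,b,.04,True))
cv2.imwrite('pics/v4.png',cv2.resize(cv2.imread('pics/wrist4.png')[max(0,v-75):v+75,max(0,u-100):u+100],None,fx=3,fy=3))
```

```text
pos [0.3736 0.271  0.1615] yaw_y 91.2 tilt 0.05 units [-0.01 -0.07  4.46]
[(np.float64(279.49011632734454), np.float64(195.1498431353702)), (np.float64(279.07111384233446), np.float64(211.0975619990627)), (np.float64(278.86921942327797), np.float64(218.83855568697476))]
roll 276.3822937011719 201.58248901367188 38.55795669555664 [0.37311497 0.26703146 0.04      ]
```

View pics/v4.png

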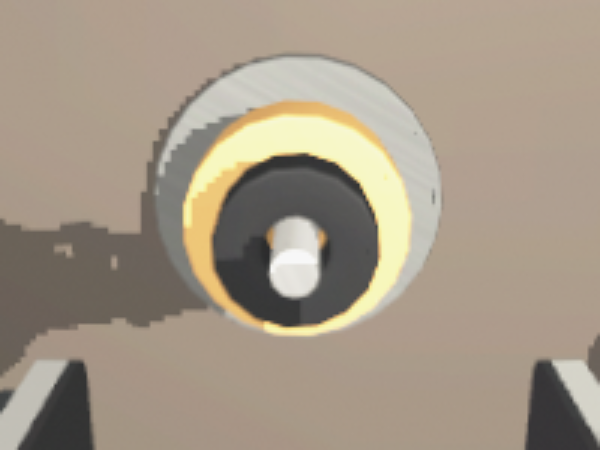

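The crop shows the spacer at full-frame pixel (278,211) and the base at (278,196), both within 1–2 px of prediction. Descending to grip.

Request:
jog_arm:
  dr:
    - [0,0,0]
    - [0,0,0]
    - [0,0,0]
    - [0,0,0]
    - [0,0,0]
    - [0,0,0]
    - [0,0,0]
  translation:
    - [0,-0.1,0.6]
    - [0,0,1]
    - [0,0,1]
    - [0,0,1]
    - [0,0,0.6]
    - [0,0,0.26]
    - [0,0,0]
  jaw: [0.8,0.8,0.8,0.8,0.8,0.8,0.8]

```text
clock: 11.95
position: [0.3753, 0.2671, 0.0494]
ee_rot: [-0.008, 1.0, -0.001, -0.0]
ft_force: [0.7, 0.4, -0.6]
grip_width: 0.802
grasp_force: 0.0
```

Request:
jog_arm:
  dr:
    - [0,0,0]
    - [0,0,0]
    - [0,0,0]
    - [0,0,0]
    - [0,0,0]
    - [0,0,0]
    - [0,0,0]
    - [0,0,0]
  translation:
    - [0,0,0]
    - [0,0,0]
    - [0,0,0]
    - [0,0,0]
    - [0,0,0]
    - [0,0,0]
    - [0,0,0]
    - [0,0,0]
  jaw: [0.6,0.4,0.4,0.4,0.4,0.4,0.4,0.4]
  squeeze: 40

```text
clock: 12.75
position: [0.3759, 0.2682, 0.0511]
ee_rot: [-0.008, 1.0, 0.001, 0.001]
ft_force: [-1.4, -2.9, 6.6]
grip_width: 0.491
grasp_force: 39.8
```

Run:
```python
from h import *
go([.5808,.2758,.15],93);
```

```text
pos [0.3759 0.2682 0.0511] yaw_y 90.9 tilt 0.11 units [-8.21  0.18 -3.95]
turn z units -0.52
```

Request:
jog_arm:
  dr:
    - [0,0,0]
    - [0,0,0]
    - [0,0,0]
    - [0,0,0]
    - [0,0,-0.5]
    - [0,0,0]
    - [0,0,0]
    - [0,0,0]
    - [0,0,0]
    - [0,0,0]
  translation:
    - [0,0,-0.6]
    - [0,0,-1]
    - [0,0,-1]
    - [0,0,-1]
    - [-0.3,0,-0.4]
    - [-0.9,0,0]
    - [-1,0,0]
    - [-1,0,0]
    - [-1,0,0]
    - [-1,0,0]
  jaw: [0.4,0.4,0.4,0.4,0.4,0.4,0.4,0.4,0.4,0.4]

```text
clock: 13.75
position: [0.5062, 0.2744, 0.1506]
ee_rot: [-0.026, 1.0, 0.0, 0.0]
ft_force: [0.1, 0.2, -0.1]
grip_width: 0.489
grasp_force: 40.6
```

Request:
jog_arm:
  dr:
    - [0,0,0]
    - [0,0,0]
    - [0,0,0]
    - [0,0,0]
    - [0,0,0]
    - [0,0,0]
  translation:
    - [-1,0,0]
    - [-1,0.2,0]
    - [-0.7,0.2,0]
    - [-0.3,0.1,0]
    - [0,0,0]
    - [0,0,0]
  jaw: [0.4,0.4,0.4,0.4,0.4,0.4]

```text
clock: 14.35
position: [0.5787, 0.2904, 0.15]
ee_rot: [-0.026, 1.0, 0.0, -0.0]
ft_force: [0.6, -0.3, -0.4]
grip_width: 0.493
grasp_force: 40.6
```

Run:
```python
from h import *
go([.5808,.2758,.012],93); print(manip.get_obs()['joint_pos'].round(2))
```

```text
pos [0.5787 0.2904 0.15  ] yaw_y 92.9 tilt 0.02 units [-0.06 -0.59  5.52]
turn z units -0.01
[-0.89  0.46  0.48  1.52 -0.22  1.21  1.24]
```

Request:
jog_arm:
  dr:
    - [0,0,0]
    - [0,0,0]
    - [0,0,0]
    - [0,0,0]
    - [0,0,0]
    - [0,0,0]
    - [0,0,0]
    - [0,0,0]
    - [0,0,0]
    - [0,0,0]
  translation:
    - [-0.05,-0.6,0.3]
    - [0,0,0.9]
    - [0,0,1]
    - [0,0,1]
    - [0,0,1]
    - [0,0,0.7]
    - [0,0,0.4]
    - [0,0,0.2]
    - [0,0,0.05]
    - [0,0,0]
  jaw: [0.4,0.4,0.4,0.4,0.4,0.4,0.4,0.4,0.4,0.4]

```text
clock: 15.35
position: [0.5818, 0.2757, 0.0119]
ee_rot: [-0.026, 1.0, 0.0, 0.001]
ft_force: [0.6, 0.9, -0.5]
grip_width: 0.49
grasp_force: 40.6
```

Run:
```python
from h import *
go([.5808,.2758,.0105],93); print(manip.get_obs()['ft_force'])
```

```text
pos [0.5818 0.2757 0.0119] yaw_y 92.9 tilt 0.07 units [0.04 0.01 0.05]
turn z units -0.02
[ 0.64753798  0.89954919 -0.54289266]
```

Request:
jog_arm:
  dr:
    - [0,0,0]
    - [0,0,0]
    - [0,0,0]
    - [0,0,0]
    - [0,0,0]
    - [0,0,0]
    - [0,0,0]
    - [0,0,0]
    - [0,0,0]
    - [0,0,0]
  translation:
    - [0,0,0.05]
    - [0,0,0]
    - [0,0,0]
    - [0,0,0]
    - [0,0,0]
    - [0,0,-0.6]
    - [0,0,-1]
    - [0,0,-1]
    - [0,0,-1]
    - [0,0,-1]
  jaw: [0.4,0.52,0.56,0.6,0.6,0.6,0.6,0.8,1,1]

```text
clock: 16.35
position: [0.5814, 0.2755, 0.1271]
ee_rot: [-0.025, 1.0, 0.0, 0.0]
ft_force: [-0.4, 0.3, -1.0]
grip_width: 1.001
grasp_force: 0.0
```

Request:
jog_arm:
  dr:
    - [0,0,0]
    - [0,0,0]
    - [0,0,0]
    - [0,0,0]
    - [0,0,0]
    - [0,0,0]
    - [0,0,0]
    - [0,0,0]
    - [0,0,0]
    - [0,0,0]
  translation:
    - [0,0,-1]
    - [0.5,0,-0.6]
    - [1,0,0]
    - [1,0,0]
    - [1,0,0]
    - [1,0,0]
    - [1,0,0]
    - [1,0.1,0]
    - [1,0.1,0]
    - [0.7,0,0]
  jaw: [1,1,1,1,1,1,1,1,1,1]

```text
clock: 17.35
position: [0.375, 0.2702, 0.1658]
ee_rot: [-0.026, 1.0, 0.001, 0.0]
ft_force: [1.2, 0.8, -0.5]
grip_width: 0.999
grasp_force: 0.0
```

Run:
```python
from h import *
for n in ['scene','side','wrist']: save(n+'5',optics.camera(n))
go([.374,.2695,.024])
a=cv2.imread('pics/scene5.png')[165:355,110:380]; b=cv2.imread('pics/wrist5.png')
cv2.imwrite('pics/v5.png',np.hstack([cv2.resize(a,(440,310)),cv2.resize(b,(360,310))]))
```

```text
pos [0.3761 0.2703 0.1659] yaw_y 93.0 tilt 0.11 units [ 0.09 -0.04  5.67]
```

View pics/v5.png

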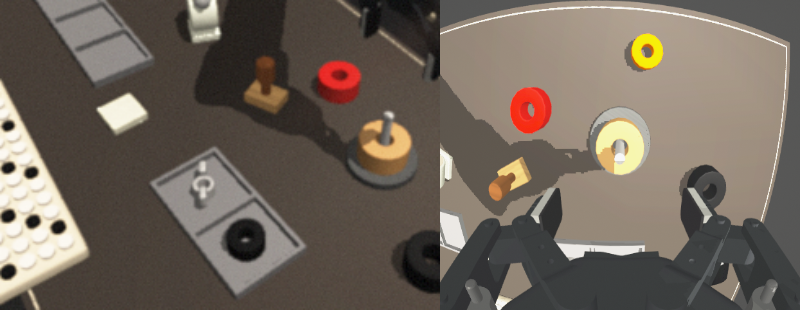

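Both small parts lie flat in tray_two and the roll sits alone on the stand. Gripping the roll.

Request:
jog_arm:
  dr:
    - [0,0,0]
    - [0,0,0]
    - [0,0,0]
    - [0,0,0]
    - [0,0,0]
    - [0,0,0]
    - [0,0,0]
    - [0,0,0]
  translation:
    - [0.06,-0.04,0.7]
    - [0,0,1]
    - [0,0,1]
    - [0,0,1]
    - [0,0,1]
    - [0,0,0.6]
    - [0,0,0.37]
    - [0,0,0]
  jaw: [1,1,1,1,1,1,1,1]

```text
clock: 18.3
position: [0.3753, 0.2684, 0.0225]
ee_rot: [-0.025, 1.0, -0.001, -0.0]
ft_force: [-0.2, 0.1, 0.3]
grip_width: 1.0
grasp_force: 0.0
```

Request:
jog_arm:
  dr:
    - [0,0,0]
    - [0,0,0]
    - [0,0,0]
    - [0,0,0]
    - [0,0,0]
    - [0,0,0]
    - [0,0,0]
    - [0,0,0]
  translation:
    - [0,0,0]
    - [0,0,0]
    - [0,0,0]
    - [0,0,0]
    - [0,0,0]
    - [0,0,0]
    - [0,0,0]
    - [0,0,0]
  jaw: [0.8,0.6,0.6,0.6,0.6,0.6,0.6,0.6]
  squeeze: 40

```text
clock: 19.1
position: [0.3757, 0.2695, 0.0245]
ee_rot: [-0.026, 1.0, 0.001, 0.001]
ft_force: [-1.0, -2.4, 7.0]
grip_width: 0.728
grasp_force: 42.1
```

Run:
```python
from h import *
go([.576,-.205,.16],93)
# tray three corners in wrist3 (half-res fisheye view) via mask
S=load('scene5')
for nm,pts in {'t3scene':[(158,150),(131,160),(201,201),(168,214)]}.items():
    print(nm,[onz(S,*p,.014).round(3).tolist() for p in pts])
def hs(c): return cv2.cvtColor(c['color'],cv2.COLOR_RGB2HSV).astype(int)
for n in ('scene5','side5'):
    h=hs(load(n)); m=((h[...,0]>4)&(h[...,0]<28)&(h[...,1]>110)&(h[...,2]>70)).astype(np.uint8)
    k,l,st,ce=cv2.connectedComponentsWithStats(m); print(n,[(st[i].tolist(),ce[i].round(1).tolist()) for i in range(1,k) if st[i,4]>80])
```

```text
pos [0.3757 0.2695 0.0245] yaw_y 92.9 tilt 0.12 units [ -7.04 -19.36  -5.44]
turn z units -0.02
t3scene [[0.538, -0.341, 0.014], [0.617, -0.336, 0.014], [0.534, -0.068, 0.014], [0.618, -0.069, 0.014]]
scene5 [([541, 138, 19, 30, 364], [552.5, 153.1]), ([260, 199, 27, 36, 534], [272.9, 218.7]), ([384, 235, 24, 23, 439], [395.3, 245.8]), ([329, 238, 34, 34, 803], [344.9, 255.8])]
side5 [([0, 0, 141, 133, 13024], [58.6, 50.0]), ([0, 69, 205, 163, 12023], [83.9, 139.6]), ([278, 201, 18, 33, 408], [287.1, 220.3]), ([256, 258, 31, 32, 704], [271.1, 274.3]), ([301, 298, 24, 24, 469], [312.1, 309.5])]
```

Request:
jog_arm:
  dr:
    - [0,0,0]
    - [0,0,0]
    - [0,0,0]
    - [0,0,0]
    - [0,0,0]
    - [0,0,0]
    - [0,0,0]
    - [0,0,0]
    - [0,0,0]
    - [0,0,0]
  translation:
    - [0,0,-0.6]
    - [0,0,-1]
    - [0,0,-1]
    - [0,0,-1]
    - [0,0,-1]
    - [-0.7,-0.3,-1]
    - [-1,-0.8,-0.2]
    - [-1,-0.8,0]
    - [-1,-0.8,0]
    - [-1,-0.8,0]
  jaw: [0.6,0.6,0.6,0.6,0.6,0.6,0.6,0.6,0.6,0.6]

```text
clock: 20.1
position: [0.4979, 0.1869, 0.1692]
ee_rot: [-0.026, 1.0, 0.001, 0.001]
ft_force: [-0.6, 0.3, -1.1]
grip_width: 0.72
grasp_force: 44.6
```

Request:
jog_arm:
  dr:
    - [0,0,0]
    - [0,0,0]
    - [0,0,0]
    - [0,0,0]
    - [0,0,0]
    - [0,0,0]
    - [0,0,0]
    - [0,0,0]
  translation:
    - [-1,-0.9,0]
    - [-0.8,-1,0]
    - [-0.5,-1,0]
    - [0,-1,0]
    - [0,-1,0]
    - [0,-1,0]
    - [0,-1,0]
    - [0,-0.5,0]
  jaw: [0.6,0.6,0.6,0.6,0.6,0.6,0.6,0.6]

```text
clock: 20.9
position: [0.5637, 0.0033, 0.169]
ee_rot: [-0.024, 1.0, 0.0, 0.001]
ft_force: [-0.0, -1.1, -0.9]
grip_width: 0.722
grasp_force: 44.6
```

Run:
```python
from h import *
go([.576,-.205,.16],93); o=manip.get_obs(); print(o['joint_pos'].round(2),o['grip_width'],o['grasp_force'])
save('wrist6',optics.camera('wrist'))
```

```text
pos [0.5637 0.0033 0.169 ] yaw_y 92.8 tilt 0.07 units [-0.09 -8.35  0.36]
turn z units -0.05
[-0.66  0.27  0.68  1.74 -0.19  1.19  1.69] 0.7216836110358087 44.57363270223141
```

View pics/wrist6.png

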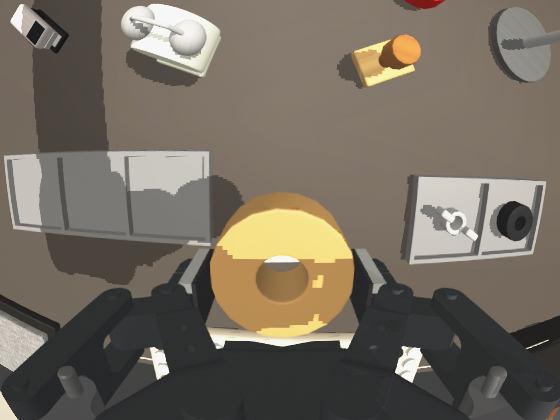

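The wrist view shows the roll held level. Tray_three has corners at (5,157), (209,151), (212,244) and (14,229). The stapler is at (38,28), the clock near (175,38), the stamp grip top at (404,48) and its foot around (385,60). Computing poses.

Run:
```python
from h import *
c=load('wrist6'); S=load('scene5'); D=load('side5')
q=np.array([onz(c,*p,.014,True)[:2] for p in [(5,157),(209,151),(212,244),(14,229)]]); print('t3',q.round(3).tolist(),q.mean(0).round(4),[round(float(np.linalg.norm(q[i]-q[i-1])),3) for i in range(4)])
print('dividers',onz(c,127,152,.014,True).round(3),onz(c,62,155,.014,True).round(3))
print('corner heights',[tri([ray(S,*a),ray(c,*w,True)])[0].round(4).tolist() for a,w in [((158,150),(5,157)),((201,201),(209,151)),((168,214),(212,244)),((131,160),(14,229))]])
def hs(c): return cv2.cvtColor(c['color'],cv2.COLOR_RGB2HSV).astype(int)
# stamp grip: darker/more saturated; top blob
for n,roi in (('scene5',(258,195,290,238)),('side5',(274,196,300,238)),('wrist6',(345,28,430,95))):
    h=hs(load(n)); u0,v0,u1,v1=roi; m=np.zeros(h.shape[:2],np.uint8); m[v0:v1,u0:u1]=((h[...,0]>4)&(h[...,0]<28)&(h[...,1]>100)&(h[...,2]>60))[v0:v1,u0:u1]
    sub=h[v0:v1,u0:u1][m[v0:v1,u0:u1]>0]; print(n,'hue pct',np.percentile(sub[:,0],[5,25,50,75,95]),m.sum())
    med=15 if n!='wrist6' else 17
    for nm,mm in (('grip',m*(h[...,0]<14)),('foot',m*(h[...,0]>=14))):
        k,l,st,ce=cv2.connectedComponentsWithStats(mm.astype(np.uint8)); i=1+np.argmax(st[1:,4]); print(' ',nm,st[i].tolist(),ce[i].round(1).tolist())
# stapler bright arm
for n,roi in (('scene5',(205,125,228,155)),('side5',(340,135,385,165)),('wrist6',(5,0,75,60))):
    h=hs(load(n)); u0,v0,u1,v1=roi; m=np.zeros(h.shape[:2],np.uint8); m[v0:v1,u0:u1]=((h[...,1]<60)&(h[...,2]>130))[v0:v1,u0:u1]
    k,l,st,ce=cv2.connectedComponentsWithStats(m); i=1+np.argmax(st[1:,4]); ys,xs=np.nonzero(l==i); print(n,'stapler',st[i].tolist(),ce[i].round(1).tolist(),cv2.minAreaRect(np.c_[xs,ys].astype(np.float32)))
```

```text
t3 [[0.532, -0.338], [0.528, -0.067], [0.621, -0.065], [0.625, -0.338]] [ 0.5763 -0.2019] [0.093, 0.271, 0.093, 0.274]
dividers [ 0.53  -0.153  0.014] [ 0.532 -0.238  0.014]
corner heights [[0.5341, -0.3494, 0.0064], [0.5308, -0.0692, 0.0109], [0.619, -0.0638, 0.0187], [0.6198, -0.3263, 0.0223]]
scene5 hue pct [10. 12. 15. 16. 17.] 574
  grip [267, 199, 12, 25, 218] [272.6, 209.2]
  foot [259, 214, 28, 21, 346] [273.1, 224.2]
side5 hue pct [12. 14. 16. 17. 17.] 425
  grip [281, 201, 13, 22, 94] [288.3, 210.5]
  foot [278, 209, 18, 25, 323] [286.7, 223.3]
wrist6 hue pct [13. 15. 17. 18. 21.] 1980
  grip [379, 41, 31, 27, 264] [390.1, 57.1]
  foot [351, 35, 70, 52, 1615] [385.9, 58.2]
scene5 stapler [210, 129, 13, 16, 118] [216.5, 135.9] ((215.8500213623047, 136.45001220703125), (9.486831665039062, 15.495158195495605), 18.434947967529297)
side5 stapler [351, 141, 26, 17, 238] [363.4, 148.1] ((363.4197082519531, 147.81639099121094), (12.482643127441406, 25.30884552001953), 66.37062072753906)
wrist6 stapler [10, 4, 41, 43, 692] [27.1, 21.5] ((29.015975952148438, 24.39936065673828), (41.14899444580078, 24.983318328857422), 42.709388732910156)
```

Tray_three checks out at 93 × 272 mm with its centre at (0.5765, -0.202). Moving the roll over and lowering it.

Request:
jog_arm:
  dr:
    - [0,0,0]
    - [0,0,0]
    - [0,0,0]
    - [0,0,0]
    - [0,0,0]
    - [0,0,0]
    - [0,0,0]
    - [0,0,0]
    - [0,0,0]
    - [0,0,0]
  translation:
    - [-0.1,-0.7,0]
    - [0,-1,0]
    - [0,-1,0]
    - [0,-1,0]
    - [0,-1,0]
    - [0,-1,0]
    - [0,-1,0]
    - [0,-1,0]
    - [0,-0.53,0]
    - [0,0,0]
  jaw: [0.6,0.6,0.6,0.6,0.6,0.6,0.6,0.6,0.6,0.6]

```text
clock: 21.95
position: [0.5765, -0.2006, 0.1682]
ee_rot: [-0.025, 1.0, -0.0, 0.0]
ft_force: [-1.0, -0.4, -1.2]
grip_width: 0.722
grasp_force: 44.6
```

Run:
```python
from h import *
go([.5765,-.202,.018],90.8); o=manip.get_obs(); print(o['joint_pos'].round(2),o['grip_width'],o['grasp_force'])
```

```text
pos [ 0.5765 -0.2006  0.1682] yaw_y 92.8 tilt 0.03 units [ 0.   -0.05  6.01]
turn z units 0.5
[-0.32  0.41  0.74  1.62 -0.29  1.23  2.1 ] 0.7217810370362269 44.57138719037175
```

Request:
jog_arm:
  dr:
    - [0,0,0.5]
    - [0,0,0]
    - [0,0,0]
    - [0,0,0]
    - [0,0,0]
    - [0,0,0]
    - [0,0,0]
    - [0,0,0]
    - [0,0,0]
    - [0,0,0]
  translation:
    - [0,-0.05,0.6]
    - [0,0,1]
    - [0,0,1]
    - [0,0,1]
    - [0,0,1]
    - [0,0,0.7]
    - [0,0,0.4]
    - [0,0,0.2]
    - [0,0,0.13]
    - [0,0,0]
  jaw: [0.6,0.6,0.6,0.6,0.6,0.6,0.6,0.6,0.6,0.6]

```text
clock: 22.95
position: [0.577, -0.2008, 0.0176]
ee_rot: [-0.008, 1.0, 0.0, 0.0]
ft_force: [0.5, -0.6, -0.3]
grip_width: 0.723
grasp_force: 44.6
```

Run:
```python
from h import *
go([.5765,-.202,.0165],90.8); o=manip.get_obs(); print(o['ft_force'])
```

```text
pos [ 0.577  -0.2008  0.0176] yaw_y 90.9 tilt 0.04 units [ 0.02 -0.05  0.04]
turn z units 0.03
[ 0.49415814 -0.58342904 -0.32216289]
```

Request:
jog_arm:
  dr:
    - [0,0,0]
    - [0,0,0]
    - [0,0,0]
    - [0,0,0]
    - [0,0,0]
    - [0,0,0]
    - [0,0,0]
    - [0,0,0]
    - [0,0,0]
    - [0,0,0]
  translation:
    - [0,0,0.04]
    - [0,0,0]
    - [0,0,0]
    - [0,0,0]
    - [0,0,0]
    - [0,0,-0.6]
    - [0,0,-1]
    - [0,0,-1]
    - [0,0,-1]
    - [0,0,-1]
  jaw: [0.6,0.8,0.88,0.95,0.95,0.95,0.95,0.95,0.95,0.95]

```text
clock: 23.95
position: [0.5766, -0.2011, 0.1335]
ee_rot: [-0.008, 1.0, -0.0, 0.0]
ft_force: [-0.1, 0.2, 0.3]
grip_width: 0.948
grasp_force: 0.0
```

Run:
```python
from h import *
c=load('wrist6'); S=load('scene5'); D=load('side5')
print('grip',tri([ray(S,272.5,202),ray(D,288,204),ray(c,404,48,True)]),tri([ray(S,272.5,202),ray(c,404,48,True)]))
print('foot',onz(S,273,226,.012),onz(D,287,226,.012))
print('stapler',tri([ray(S,216.5,136),ray(D,363.4,148),ray(c,29,24,True)]))
def ends(c,roi,z,fish=False,thr=130):
    h=cv2.cvtColor(c['color'],cv2.COLOR_RGB2HSV).astype(int);u0,v0,u1,v1=roi; m=np.zeros(h.shape[:2],np.uint8); m[v0:v1,u0:u1]=((h[...,1]<60)&(h[...,2]>thr))[v0:v1,u0:u1]
    k,l,st,ce=cv2.connectedComponentsWithStats(m);i=1+np.argmax(st[1:,4]);ys,xs=np.nonzero(l==i)
    P=np.array([onz(c,u,v,z,fish)[:2] for u,v in zip(xs,ys)],np.float32); print('rect',cv2.minAreaRect(P*1000))
ends(S,(205,125,228,155),.038);ends(D,(340,135,385,165),.038);ends(c,(5,0,75,60),.038,True)
for n in ['scene','side','wrist']: save(n+'7',optics.camera(n))
o=manip.get_obs(); print(o['position'],o['joint_pos'].round(2))
```

```text
grip (array([0.43104988, 0.09067025, 0.0706    ]), [np.float64(0.0014322739431946012), np.float64(0.0010226184812341093), np.float64(0.0011208436758204136)]) (array([0.43159206, 0.09044694, 0.07196574]), [np.float64(0.0009836180988544267), np.float64(0.0009836180988543354)])
foot [0.43784561 0.10143191 0.012     ] [0.4252007  0.10445756 0.012     ]
stapler (array([ 0.38267982, -0.27428091,  0.0353087 ]), [np.float64(0.0031905353921226165), np.float64(0.004872860576529991), np.float64(0.002213060857750479)])
rect ((383.7078857421875, -275.3341064453125), (81.03872680664062, 29.10417938232422), 52.04698944091797)
rect ((381.9737854003906, -259.326904296875), (95.63406372070312, 50.27342987060547), 64.3844985961914)
rect ((383.55804443359375, -275.3556823730469), (69.05535888671875, 27.085586547851562), 51.03699493408203)
[ 0.5776957  -0.20134763  0.1339024 ] [-0.31  0.44  0.73  1.65 -0.32  1.16  2.09]
```

Stamp grip top measured at (0.431, 0.0905, 0.071). The stapler is at (0.3835, -0.275) with its long axis at about 51.5°. The stamp comes next: I'll turn on the lift, then travel.

Request:
jog_arm:
  dr:
    - [0,0,1]
    - [0,0,1]
    - [0,0,1]
    - [0,0,1]
    - [0,0,1]
    - [0,0,1]
    - [0,0,1]
    - [0,0,1]
    - [0,0,1]
    - [0,0,1]
  translation:
    - [0,0,-0.6]
    - [0,0,-0.6]
    - [0,0,-0.4]
    - [0,0,0]
    - [0,0,0]
    - [0,0,0]
    - [0,0,0]
    - [0,0,0]
    - [0,0,0]
    - [0,0,0]
  jaw: [0.9,0.8,0.8,0.8,0.8,0.8,0.8,0.8,0.8,0.8]

```text
clock: 25.1
position: [0.5762, -0.2007, 0.1708]
ee_rot: [0.336, 0.942, -0.0, -0.001]
ft_force: [-0.0, 0.5, 0.2]
grip_width: 0.8
grasp_force: 0.0
```

Request:
jog_arm:
  dr:
    - [0,0,0]
    - [0,0,0]
    - [0,0,0]
    - [0,0,0]
    - [0,0,0]
    - [0,0,0]
    - [0,0,0]
    - [0,0,0]
    - [0,0,0]
    - [0,0,0]
  translation:
    - [0.5,0.2,0]
    - [1,0.45,0]
    - [1,0.45,0]
    - [1,0.45,0]
    - [1,0.45,0]
    - [1,0.45,0]
    - [1,0.45,0]
    - [1,0.45,0]
    - [1,0.45,0]
    - [1,0.45,0]
  jaw: [0.8,0.8,0.8,0.8,0.8,0.8,0.8,0.8,0.8,0.8]

```text
clock: 26.1
position: [0.4582, 0.0323, 0.171]
ee_rot: [0.334, 0.942, -0.0, -0.0]
ft_force: [-0.3, 1.5, 0.6]
grip_width: 0.801
grasp_force: 0.0
```

Request:
jog_arm:
  dr:
    - [0,0,0]
    - [0,0,0]
    - [0,0,0]
    - [0,0,0]
  translation:
    - [1,0.5,0]
    - [0.9,0.45,0]
    - [0.4,0.2,0]
    - [0,0,0]
  jaw: [0.8,0.8,0.8,0.8]

```text
clock: 26.5
position: [0.4322, 0.0907, 0.1711]
ee_rot: [0.333, 0.943, -0.0, -0.0]
ft_force: [0.3, -0.8, -0.3]
grip_width: 0.801
grasp_force: 0.0
```

Run:
```python
from h import *
go([.4313,.0905,.045]); print(manip.get_obs()['joint_pos'].round(2))
c=optics.camera('wrist'); save('wrist8',c)
h=cv2.cvtColor(c['color'],cv2.COLOR_RGB2HSV).astype(int)
u,v=map(int,proj(c,[.4313,.0905,.04],True)); print(u,v,proj(c,[.4313,.0905,.072],True),proj(c,[.4313,.0905,.008],True))
m=np.zeros(h.shape[:2],np.uint8); m[v-60:v+60,u-60:u+60]=((h[...,0]>4)&(h[...,0]<28)&(h[...,1]>90)&(h[...,2]>60))[v-60:v+60,u-60:u+60]
for t in (13,14,15,16):
    for nm,mm in (('grip',m*(h[...,0]<t)),('foot',m*(h[...,0]>=t))):
        k,l,st,ce=cv2.connectedComponentsWithStats(mm.astype(np.uint8)); i=1+np.argmax(st[1:,4]) if k>1 else 0; print(t,nm,st[i].tolist(),ce[i].round(1).tolist())
# side/scene 7 : t3 roll check: tan blob in tray
for n in ('scene7','wrist7'):
    x=load(n); hh=cv2.cvtColor(x['color'],cv2.COLOR_RGB2HSV).astype(int); mm=((hh[...,0]>8)&(hh[...,0]<32)&(hh[...,1]>90)&(hh[...,2]>90)).astype(np.uint8)
    k,l,st,ce=cv2.connectedComponentsWithStats(mm); print(n,[(st[i].tolist(),ce[i].round(1).tolist(),onz(x,*ce[i],.03,n=='wrist7').round(3).tolist()) for i in range(1,k) if st[i,4]>100])
```

```text
pos [0.4322 0.0907 0.1711] yaw_y 51.1 tilt 0.03 units [ 0.02 -0.03  5.04]
[-1.09 -0.09  0.76  2.03  0.06  1.17  0.53]
281 196 (np.float64(281.2968381343874), np.float64(206.23802523946796)) (np.float64(281.39175457501767), np.float64(189.03074389830311))
13 grip [0, 0, 560, 420, 235200] [279.5, 209.5]
13 foot [256, 182, 54, 41, 1157] [281.9, 202.9]
14 grip [283, 185, 14, 11, 40] [289.9, 189.7]
14 foot [256, 182, 54, 41, 1074] [281.5, 203.3]
15 grip [269, 185, 30, 19, 177] [283.2, 190.6]
15 foot [256, 182, 54, 41, 938] [281.2, 205.1]
16 grip [269, 185, 32, 36, 223] [284.5, 192.9]
16 foot [256, 182, 54, 41, 902] [281.3, 205.4]
scene7 [([541, 139, 19, 28, 279], [552.4, 152.7], [-0.329, 0.312, 0.03]), ([150, 165, 27, 25, 522], [163.2, 176.6], [0.578, -0.191, 0.03]), ([259, 199, 29, 36, 538], [273.4, 218.6], [0.434, 0.098, 0.03]), ([385, 235, 23, 23, 436], [395.6, 245.7], [0.272, 0.309, 0.03])]
wrist7 [([536, 55, 24, 41, 639], [548.7, 75.5], [0.444, 0.056, 0.03]), ([243, 159, 81, 84, 4405], [281.4, 203.9], [0.578, -0.203, 0.03])]
```

The stamp sits where predicted, and the roll is in its middle compartment at (0.578, -0.203). Gripping the stamp.

Request:
jog_arm:
  dr:
    - [0,0,0]
    - [0,0,0]
    - [0,0,0]
    - [0,0,0]
    - [0,0,0]
    - [0,0,0]
    - [0,0,0]
  translation:
    - [0,0,0.7]
    - [0,0,1]
    - [0,0,1]
    - [0,0,1]
    - [0,0,0.9]
    - [0,0,0.44]
    - [0,0,0]
  jaw: [0.8,0.8,0.8,0.8,0.8,0.8,0.8]

```text
clock: 27.25
position: [0.4323, 0.0884, 0.0444]
ee_rot: [0.335, 0.942, -0.001, -0.0]
ft_force: [0.4, 0.9, 0.8]
grip_width: 0.8
grasp_force: 0.0
```

Request:
jog_arm:
  dr:
    - [0,0,0]
    - [0,0,0]
    - [0,0,0]
    - [0,0,0]
    - [0,0,0]
    - [0,0,0]
    - [0,0,0]
    - [0,0,0]
    - [0,0,0]
  translation:
    - [0,0,0]
    - [0,0,0]
    - [0,0,0]
    - [0,0,0]
    - [0,0,0]
    - [0,0,0]
    - [0,0,0]
    - [0,0,0]
    - [0,0,0]
  jaw: [0.6,0.4,0.2,0.2,0.2,0.2,0.2,0.2,0.2]
  squeeze: 40

```text
clock: 28.15
position: [0.4335, 0.0902, 0.0461]
ee_rot: [0.334, 0.942, 0.001, 0.0]
ft_force: [-0.2, -0.4, 7.0]
grip_width: 0.289
grasp_force: 39.3
```

Run:
```python
from h import *
go([.5753,-.113,.17])
```

```text
pos [0.4335 0.0902 0.0461] yaw_y 50.9 tilt 0.1 units [-9.53 -2.73 -4.96]
```

Request:
jog_arm:
  dr:
    - [0,0,0]
    - [0,0,0]
    - [0,0,0]
    - [0,0,0]
    - [0,0,0]
    - [0,0,0]
    - [0,0,0]
    - [0,0,0]
    - [0,0,0]
    - [0,0,0]
  translation:
    - [0,0,-0.6]
    - [0,0,-1]
    - [0,0,-1]
    - [0,0,-1]
    - [-0.5,0,-0.9]
    - [-1,-0.3,0]
    - [-1,-0.3,0]
    - [-1,-0.3,0]
    - [-1,-0.3,0]
    - [-1,-0.3,0]
  jaw: [0.2,0.2,0.2,0.2,0.2,0.2,0.2,0.2,0.2,0.2]

```text
clock: 29.15
position: [0.5163, -0.0265, 0.158]
ee_rot: [0.334, 0.943, 0.0, 0.0]
ft_force: [-0.3, -0.1, -0.6]
grip_width: 0.286
grasp_force: 39.4
```

Request:
jog_arm:
  dr:
    - [0,0,0]
    - [0,0,0]
    - [0,0,0]
    - [0,0,0]
    - [0,0,0]
    - [0,0,0]
  translation:
    - [-1,-0.3,0]
    - [-1,-0.3,0]
    - [-1,-0.3,0]
    - [-0.7,-0.2,0]
    - [-0.3,-0.1,0]
    - [0,0,0]
  jaw: [0.2,0.2,0.2,0.2,0.2,0.2]

```text
clock: 29.75
position: [0.5745, -0.113, 0.1577]
ee_rot: [0.335, 0.942, -0.0, -0.0]
ft_force: [-0.5, -0.4, -1.0]
grip_width: 0.292
grasp_force: 39.4
```

Run:
```python
from h import *
go([.5753,-.113,.0515]); o=manip.get_obs(); print(o['grip_width'],o['grasp_force'])
```

```text
pos [ 0.5745 -0.113   0.1577] yaw_y 50.9 tilt 0.04 units [-0.03  0.02  4.25]
0.2923818654259414 39.42641615867615
```

Request:
jog_arm:
  dr:
    - [0,0,0]
    - [0,0,0]
    - [0,0,0]
    - [0,0,0]
    - [0,0,0]
    - [0,0,0]
    - [0,0,0]
    - [0,0,0]
  translation:
    - [0,0,0.6]
    - [0,0,1]
    - [0,0,1]
    - [0,0,0.8]
    - [0,0,0.5]
    - [0,0,0.25]
    - [0,0,0.1]
    - [0,0,0]
  jaw: [0.2,0.2,0.2,0.2,0.2,0.2,0.2,0.2]

```text
clock: 30.55
position: [0.5748, -0.112, 0.0518]
ee_rot: [0.334, 0.942, 0.0, 0.0]
ft_force: [-0.7, 0.9, -0.0]
grip_width: 0.292
grasp_force: 39.4
```

Run:
```python
from h import *
go([.5753,-.113,.050]); print(manip.get_obs()['ft_force'])
```

```text
pos [ 0.5748 -0.112   0.0518] yaw_y 50.9 tilt 0.03 units [-0.04 -0.02  0.07]
[-0.71259636  0.9274088  -0.01173261]
```

Request:
jog_arm:
  dr:
    - [0,0,0]
    - [0,0,0]
    - [0,0,0]
    - [0,0,0]
    - [0,0,0]
    - [0,0,0]
    - [0,0,0]
    - [0,0,0]
    - [0,0,0]
    - [0,0,0]
  translation:
    - [0,0,0.06]
    - [0,0,0]
    - [0,0,0]
    - [0,0,0]
    - [0,0,0]
    - [0,0,-0.6]
    - [0,0,-1]
    - [0,0,-1]
    - [0,0,-1]
    - [0,0,-1]
  jaw: [0.2,0.4,0.5,0.7,0.7,0.7,0.7,0.7,0.7,0.7]

```text
clock: 31.55
position: [0.5745, -0.1125, 0.1672]
ee_rot: [0.335, 0.942, 0.0, 0.0]
ft_force: [1.7, -0.1, 0.2]
grip_width: 0.703
grasp_force: 0.0
```

Request:
jog_arm:
  dr:
    - [0,0,1]
    - [0,0,1]
    - [0,0,1]
    - [0,0,1]
    - [0,0,1]
    - [0,0,1]
    - [0,0,1]
    - [0,0,1]
    - [0,0,1]
    - [0,0,1]
  translation:
    - [0,0,-0.6]
    - [0,0,0]
    - [0,0,0]
    - [0,0,0]
    - [0,0,0]
    - [0,0,0]
    - [0,0,0]
    - [0,0,0]
    - [0,0,0]
    - [0,0,0]
  jaw: [0.7,0.7,0.7,0.7,0.7,0.7,0.7,0.7,0.7,0.7]

```text
clock: 32.55
position: [0.5746, -0.1124, 0.1812]
ee_rot: [0.638, 0.77, 0.0, 0.0]
ft_force: [0.2, 0.1, 1.1]
grip_width: 0.696
grasp_force: 0.0
```

Request:
jog_arm:
  dr:
    - [0,0,1]
    - [0,0,1]
    - [0,0,1]
    - [0,0,1]
    - [0,0,1]
    - [0,0,1]
    - [0,0,1]
    - [0,0,1]
    - [0,0,1]
    - [0,0,1]
  translation:
    - [0,0,0]
    - [0,0,0]
    - [0,0,0]
    - [0,0,0]
    - [0,0,0]
    - [0,0,0]
    - [0,0,0]
    - [0,0,0]
    - [0,0,0]
    - [0,0,0]
  jaw: [0.7,0.7,0.7,0.7,0.7,0.7,0.7,0.7,0.7,0.7]

```text
clock: 33.55
position: [0.5746, -0.1122, 0.1811]
ee_rot: [0.863, 0.506, 0.0, -0.0]
ft_force: [-0.1, 0.1, -0.6]
grip_width: 0.699
grasp_force: 0.0
```

Request:
jog_arm:
  dr:
    - [0,0,1]
    - [0,0,1]
    - [0,0,0.4]
    - [0,0,0]
  translation:
    - [0,0,0]
    - [0,0,0]
    - [0,0,0]
    - [0,0,0]
  jaw: [0.7,0.7,0.7,0.7]

```text
clock: 33.95
position: [0.5746, -0.1122, 0.1806]
ee_rot: [0.901, 0.433, 0.0, 0.0]
ft_force: [-0.0, -0.8, -0.3]
grip_width: 0.703
grasp_force: 0.0
```

Run:
```python
from h import *
go([.3835,-.275,.17],-38.5); print(manip.get_obs()['joint_pos'].round(2))
for n in ['scene','side']: save(n+'9',optics.camera(n))
```

```text
pos [ 0.5746 -0.1122  0.1806] yaw_y -38.6 tilt 0.02 units [-9.86 -1.9   0.42]
turn z units -0.04
[-0.81  0.57  1.27  1.68 -0.56  1.31 -0.11]
```

Request:
jog_arm:
  dr:
    - [0,0,0]
    - [0,0,0]
    - [0,0,0]
  translation:
    - [-0.5,0,0]
    - [-1,-0.2,0]
    - [-0.5,-0.2,0]
  jaw: [0.7,0.7,0.7]

```text
clock: 34.35
position: [0.5334, -0.1476, 0.18]
ee_rot: [0.902, 0.432, -0.0, 0.0]
ft_force: [0.0, -0.6, 0.2]
grip_width: 0.697
grasp_force: 0.0
```

Run:
```python
from h import *
go([.3835,-.275,.17],-38.5); print(manip.get_obs()['joint_pos'].round(3))
```

```text
pos [ 0.5334 -0.1476  0.18  ] yaw_y -38.8 tilt 0.04 units [-7.73 -1.48  0.41]
turn z units -0.07
[-0.819  0.471  1.293  1.768 -0.474  1.27  -0.083]
```

Joint 3 is close to its 1.34 limit. I'll unwind the yaw here with the arm extended, then turn again when retracted, where the elbow takes less of the turn.

Request:
jog_arm:
  dr:
    - [0,0,-1]
    - [0,0,-1]
    - [0,0,-1]
    - [0,0,-1]
    - [0,0,-1]
    - [0,0,-1]
    - [0,0,-1]
    - [0,0,-1]
    - [0,0,-1]
    - [0,0,-1]
  translation:
    - [0,0,0]
    - [0,0,0]
    - [0,0,0]
    - [0,0,0]
    - [0,0,0]
    - [0,0,0]
    - [0,0,0]
    - [0,0,0]
    - [0,0,0]
    - [0,0,0]
  jaw: [0.7,0.7,0.7,0.7,0.7,0.7,0.7,0.7,0.7,0.7]

```text
clock: 35.35
position: [0.5348, -0.1459, 0.1801]
ee_rot: [0.698, 0.716, 0.0, -0.0]
ft_force: [-0.4, -0.7, -0.2]
grip_width: 0.697
grasp_force: 0.0
```

Request:
jog_arm:
  dr:
    - [0,0,-1]
    - [0,0,-1]
    - [0,0,-1]
    - [0,0,-1]
    - [0,0,-1]
    - [0,0,-1]
    - [0,0,-1]
    - [0,0,-1]
    - [0,0,-1]
    - [0,0,-1]
  translation:
    - [0,0,0]
    - [0,0,0]
    - [0,0,0]
    - [0,0,0]
    - [0,0,0]
    - [0,0,0]
    - [0,0,0]
    - [0,0,0]
    - [0,0,0]
    - [0,0,0]
  jaw: [0.7,0.7,0.7,0.7,0.7,0.7,0.7,0.7,0.7,0.7]

```text
clock: 36.35
position: [0.5348, -0.146, 0.1801]
ee_rot: [0.411, 0.912, 0.0, 0.0]
ft_force: [-0.0, 0.0, -0.5]
grip_width: 0.702
grasp_force: 0.0
```

Run:
```python
from h import *
go([.3835,-.275,.17],-38.5); print(manip.get_obs()['joint_pos'].round(3))
```

```text
pos [ 0.5348 -0.146   0.1801] yaw_y 41.5 tilt 0.0 units [ 0.14 -7.95  0.4 ]
turn z units 20.0
[-0.632  0.304  0.976  1.76  -0.268  1.219  1.14 ]
```

Request:
jog_arm:
  dr:
    - [0,0,0]
    - [0,0,0]
    - [0,0,0]
    - [0,0,0]
    - [0,0,0]
    - [0,0,0]
    - [0,0,0]
    - [0,0,0]
    - [0,0,0]
    - [0,0,0]
  translation:
    - [0,-0.5,0]
    - [0,-1,0]
    - [0,-1,0]
    - [0,-1,0]
    - [0,-1,0]
    - [0,-1,0]
    - [0,-1,0]
    - [0.14,-1,0]
    - [0,-0.45,0]
    - [0,0,0]
  jaw: [0.7,0.7,0.7,0.7,0.7,0.7,0.7,0.7,0.7,0.7]

```text
clock: 37.35
position: [0.3826, -0.2746, 0.1799]
ee_rot: [0.414, 0.91, 0.001, 0.0]
ft_force: [1.7, -0.1, 0.3]
grip_width: 0.7
grasp_force: 0.0
```

Run:
```python
from h import *
go([.3835,-.275,.17],-38.5); print(manip.get_obs()['joint_pos'].round(3))
```

```text
pos [ 0.3826 -0.2746  0.1799] yaw_y 41.1 tilt 0.13 units [-0.04  0.01  0.4 ]
turn z units 19.91
[-0.583 -0.024  1.124  1.964  0.021  1.188  1.251]
```

Request:
jog_arm:
  dr:
    - [0,0,1]
    - [0,0,1]
    - [0,0,1]
    - [0,0,1]
    - [0,0,1]
    - [0,0,1]
    - [0,0,1]
    - [0,0,1]
    - [0,0,1]
    - [0,0,1]
  translation:
    - [0,0,0]
    - [0,0,0]
    - [0,0,0]
    - [0,0,0]
    - [0,0,0]
    - [0,0,0]
    - [0,0,0]
    - [0,0,0]
    - [0,0,0]
    - [0,0,0]
  jaw: [0.7,0.7,0.7,0.7,0.7,0.7,0.7,0.7,0.7,0.7]

```text
clock: 38.35
position: [0.3848, -0.2728, 0.1799]
ee_rot: [0.699, 0.715, -0.0, -0.0]
ft_force: [0.0, -0.1, -0.0]
grip_width: 0.699
grasp_force: 0.0
```

Request:
jog_arm:
  dr:
    - [0,0,1]
    - [0,0,1]
    - [0,0,1]
    - [0,0,1]
    - [0,0,1]
    - [0,0,1]
    - [0,0,1]
    - [0,0,1]
    - [0,0,1]
    - [0,0,0.9]
  translation:
    - [0,0,0]
    - [0,0,0]
    - [0,0,0]
    - [0,0,0]
    - [0,0,0]
    - [0,0,0]
    - [0,0,0]
    - [0,0,0]
    - [0,0,0]
    - [0,0,0]
  jaw: [0.7,0.7,0.7,0.7,0.7,0.7,0.7,0.7,0.7,0.7]

```text
clock: 39.35
position: [0.3848, -0.2728, 0.1799]
ee_rot: [0.9, 0.435, -0.0, 0.0]
ft_force: [-0.5, -0.3, -0.3]
grip_width: 0.696
grasp_force: 0.0
```

Run:
```python
from h import *
go([.3835,-.275,.024],-38.5); print(manip.get_obs()['joint_pos'].round(3))
c=optics.camera('wrist'); save('wrist10',c)
cv2.imwrite('pics/v10.png',cv2.imread('pics/wrist10.png'))
```

```text
pos [ 0.3848 -0.2728  0.1799] yaw_y -38.4 tilt 0.02 units [-0.1   0.02  6.23]
turn z units 0.03
[-0.55  -0.017  1.086  1.962  0.016  1.187 -0.14 ]
```

View pics/v10.png

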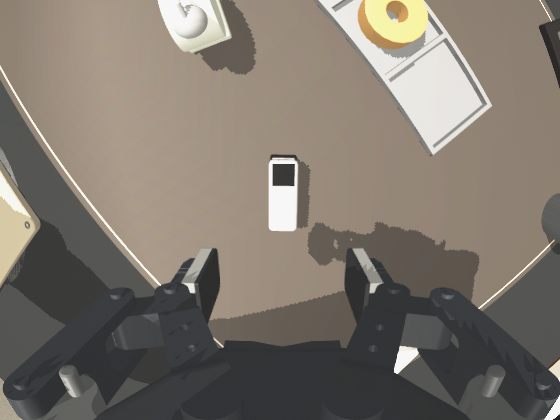

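The close wrist view shows the stapler aligned with the fingers, spanning (269–298, 155–231). The clock and tray are well clear. Checking the centre.

Run:
```python
from h import *
c=load('wrist10'); a=onz(c,283.5,157,.041,True);b=onz(c,283.5,231,.041,True);print(a,b,(a+b)/2,np.linalg.norm(a-b), np.linalg.norm(onz(c,269,195,.041,True)-onz(c,298,195,.041,True)))
# height check: rear top edge seen in wrist6 vs here via centroid of bright arm
h=cv2.cvtColor(c['color'],cv2.COLOR_RGB2HSV).astype(int); m=np.zeros(h.shape[:2],np.uint8); m[145:240,260:305]=((h[...,1]<40)&(h[...,2]>200))[145:240,260:305]
ys,xs=np.nonzero(m); print(xs.min(),xs.max(),ys.min(),ys.max(),cv2.minAreaRect(np.c_[xs,ys].astype(np.float32)))
m6=load('wrist6'); print('tri',tri([ray(m6,29,24,True),ray(c,283.5,194,True)]), tri([ray(load('scene9'),216,137),ray(c,283.5,194,True)]))
go((a+b)/2*[1,1,0]+[0,0,.022],-38.5)
```

```text
[ 0.40766151 -0.24707636  0.041     ] [ 0.36542852 -0.30049113  0.041     ] [ 0.38654502 -0.27378374  0.041     ] 0.06809377886806087 0.025912404479804217
269 297 158 230 ((283.0, 194.0), (72.0, 28.0), 90.0)
tri (array([ 0.38590112, -0.27299015,  0.03972168]), [np.float64(0.0010630119143897553), np.float64(0.0010630119143897753)]) (array([ 0.3855275 , -0.27345433,  0.03691713]), [np.float64(0.0010685123099087852), np.float64(0.0010685123099088117)])
pos [ 0.3848 -0.2728  0.1799] yaw_y -38.6 tilt 0.02 units [0.02 0.08 6.32]
turn z units -0.02
```

68 × 26 mm at a height of 0.04 m, exactly as described. Gripping.

Request:
jog_arm:
  dr:
    - [0,0,0]
    - [0,0,0]
    - [0,0,0]
    - [0,0,0]
    - [0,0,0]
    - [0,0,0]
    - [0,0,0]
    - [0,0,0]
  translation:
    - [0,0.06,0.7]
    - [0,0,1]
    - [0,0,1]
    - [0,0,1]
    - [0,0,1]
    - [0,0,1]
    - [0,0,0.6]
    - [0,0,0]
  jaw: [0.7,0.7,0.7,0.7,0.7,0.7,0.7,0.7]

```text
clock: 40.2
position: [0.3842, -0.2737, 0.0206]
ee_rot: [0.899, 0.437, -0.002, -0.001]
ft_force: [-0.2, -0.3, 1.0]
grip_width: 0.702
grasp_force: 0.0
```

Request:
jog_arm:
  dr:
    - [0,0,0]
    - [0,0,0]
    - [0,0,0]
    - [0,0,0]
    - [0,0,0]
    - [0,0,0]
    - [0,0,0]
    - [0,0,0]
    - [0,0,0]
  translation:
    - [0,0,0]
    - [0,0,0]
    - [0,0,0]
    - [0,0,0]
    - [0,0,0]
    - [0,0,0]
    - [0,0,0]
    - [0,0,0]
    - [0,0,0]
  jaw: [0.5,0.35,0.2,0.2,0.2,0.2,0.2,0.2,0.2]
  squeeze: 40

```text
clock: 41.1
position: [0.3859, -0.2746, 0.0234]
ee_rot: [0.9, 0.436, 0.001, 0.0]
ft_force: [-1.3, 1.4, 6.0]
grip_width: 0.293
grasp_force: 41.9
```

Run:
```python
from h import *
go([.5777,-.291,.16]);print(manip.get_obs()['joint_pos'].round(3))
```

```text
pos [ 0.3859 -0.2746  0.0234] yaw_y -38.2 tilt 0.1 units [ 4.24  6.44 -5.45]
[-0.325  0.367  0.968  2.101 -0.4    0.865  0.21 ]
```

Request:
jog_arm:
  dr:
    - [0,0,0]
    - [0,0,0]
    - [0,0,0]
    - [0,0,0]
    - [0,0,0]
    - [0,0,0]
    - [0,0,0]
    - [0,0,0]
    - [0,0,0]
    - [0,0,0]
  translation:
    - [0,0,-0.6]
    - [0,0,-1]
    - [0,0,-1]
    - [0,0,-1]
    - [0.3,0.5,-0.4]
    - [0.6,0.9,0]
    - [0.7,1,0]
    - [0.7,1,0]
    - [0.7,1,0]
    - [0.7,1,0]
  jaw: [0.2,0.2,0.2,0.2,0.2,0.2,0.2,0.2,0.2,0.2]

```text
clock: 42.1
position: [0.5498, -0.2851, 0.1225]
ee_rot: [0.9, 0.437, 0.0, -0.0]
ft_force: [-0.3, -0.5, -1.1]
grip_width: 0.295
grasp_force: 40.9
```

Request:
jog_arm:
  dr:
    - [0,0,0]
    - [0,0,0]
    - [0,0,0]
  translation:
    - [0.5,0.8,0]
    - [0,0.2,0]
    - [0,0,0]
  jaw: [0.2,0.2,0.2]

```text
clock: 42.4
position: [0.5757, -0.2916, 0.1225]
ee_rot: [0.9, 0.436, -0.0, 0.0]
ft_force: [-1.1, -0.5, -1.0]
grip_width: 0.295
grasp_force: 40.9
```

Run:
```python
from h import *
go([.5777,-.291,.029]);o=manip.get_obs();print(o['joint_pos'].round(3),o['grip_width'],o['grasp_force'])
```

```text
pos [ 0.5757 -0.2916  0.1225] yaw_y -38.3 tilt 0.05 units [0.07 0.05 3.74]
[-0.248  0.607  0.911  1.571 -0.501  1.213  0.088] 0.29461070966814235 40.91139614582062
```

Request:
jog_arm:
  dr:
    - [0,0,0]
    - [0,0,0]
    - [0,0,0]
    - [0,0,0]
    - [0,0,0]
    - [0,0,0]
    - [0,0,0]
    - [0,0,0]
  translation:
    - [0.07,0.05,0.6]
    - [0,0,1]
    - [0,0,0.9]
    - [0,0,0.6]
    - [0,0,0.4]
    - [0,0,0.2]
    - [0,0,0.05]
    - [0,0,0]
  jaw: [0.2,0.2,0.2,0.2,0.2,0.2,0.2,0.2]

```text
clock: 43.2
position: [0.5781, -0.2908, 0.0294]
ee_rot: [0.9, 0.436, 0.0, 0.0]
ft_force: [0.3, 0.4, -2.1]
grip_width: 0.296
grasp_force: 40.9
```

Run:
```python
from h import *
go([.5777,-.291,.0274]);o=manip.get_obs();print(o['ft_force'])
```

```text
pos [ 0.5781 -0.2908  0.0294] yaw_y -38.3 tilt 0.05 units [-0.02 -0.01  0.08]
[ 0.28435695  0.36299251 -2.10407063]
```

Release, lift and back off so the tray can be checked.

Request:
jog_arm:
  dr:
    - [0,0,0]
    - [0,0,0]
    - [0,0,0]
    - [0,0,0]
    - [0,0,0]
    - [0,0,0]
    - [0,0,0]
    - [0,0,0]
    - [0,0,0]
    - [0,0,0]
  translation:
    - [0,0,0.07]
    - [0,0,0]
    - [0,0,0]
    - [0,0,0]
    - [0,0,0]
    - [0,0,-0.6]
    - [0,0,-1]
    - [0,0,-1]
    - [0,0,-1]
    - [0,0,-1]
  jaw: [0.2,0.38,0.45,0.5,0.5,0.5,0.5,0.5,0.5,0.5]

```text
clock: 44.2
position: [0.5778, -0.2908, 0.1443]
ee_rot: [0.9, 0.436, 0.0, 0.0]
ft_force: [1.2, 0.2, -0.0]
grip_width: 0.499
grasp_force: 0.0
```

Request:
jog_arm:
  dr:
    - [0,0,0]
    - [0,0,0]
    - [0,0,0]
    - [0,0,0]
    - [0,0,0]
    - [0,0,0]
    - [0,0,0]
    - [0,0,0]
  translation:
    - [0,0,-1]
    - [0,0,-1]
    - [-0.5,-0.8,-0.5]
    - [-0.5,-0.8,0]
    - [-0.5,-0.8,0]
    - [-0.5,-0.8,0]
    - [0,0,0]
    - [0,0,0]
  jaw: [0.5,0.5,0.5,0.5,0.5,0.5,0.5,0.5]

```text
clock: 45.0
position: [0.4843, -0.2802, 0.2055]
ee_rot: [0.9, 0.436, 0.001, -0.0]
ft_force: [-0.1, 0.1, 0.2]
grip_width: 0.499
grasp_force: 0.0
```

Run:
```python
from h import *
for n in ['scene','side','wrist']: save(n+'11',optics.camera(n))
a=cv2.imread('pics/wrist11.png'); b=cv2.imread('pics/scene11.png')
cv2.imwrite('pics/v11.png',np.hstack([cv2.resize(a[:300,100:500],(400,300)),cv2.resize(b[120:350,90:397],(400,300))]))
```

```text
(no output)
```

View pics/v11.png

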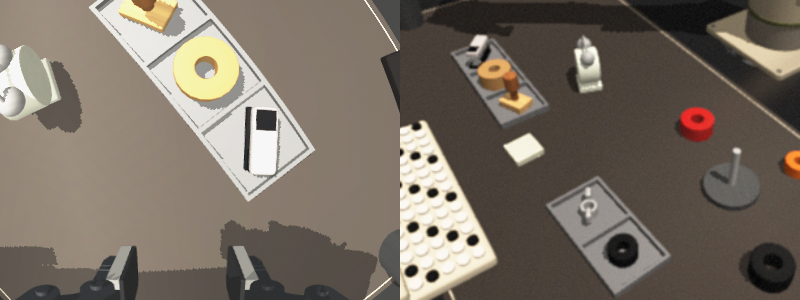

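All five parts are in place: stamp, roll and stapler in tray_three, nut and spacer in tray_two, and the clock is untouched. One numeric check, then hand in.

Run:
```python
from h import *
c=load('wrist11'); s=load('scene11')
a=np.array([.5765,-.202]); ey=np.array([-.014,1.]); ex=np.array([1,.014])
p=onz(c,362,141,.045,True)[:2]-a; q=onz(c,305,68,.036,True)[:2]-a
r=onz(s,90+115*307/400,120+75*230/300,.076)[:2]-a
ok=True
for n,d in (('stapler',p),('roll',q),('stamp',r)): print(n,(d@ex).round(4),(d@ey).round(4))
x=p@ex,p@ey+.089
if abs(x[0])<.02 and abs(x[1])<.02 and abs(r@ex)<.02 and abs(r@ey-.089)<.02: print(manip.hand_in())
```

```text
stapler -0.0025 -0.0876
roll -0.001 0.0003
stamp -0.0097 0.0982
the job is handed in; nothing more can be done
None
```

The job is handed in, with no verdict shown: the nut and spacer are in the two-compartment tray, the roll, stamp and stapler are in the three-compartment tray, and the clock and mouse were left untouched, at about 45 s on the robot's clock.

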